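# Brush out the housing cans on the cleaning fixture

## Robot

A 7-joint arm with a two-finger parallel gripper is mounted at the origin on a cart in front of the work surface, level with it; the furniture and walls round the work are solid. World frame = base frame: x ahead of the robot, y to its left, z up, the work surface at z = 0. Lengths are in m, angles in rad, forces in N, time in s.
With the tool pointing down it reaches from about 0.425 to 0.875 m from the base axis. Payload 4.7 kg.
Tool frame: the origin (TCP) lies at the very end of the fingers, on their centre line; the grasp point (between the pads) lies behind it (ctrl.tcp_to_grasp is the z of the grasp point in the tool frame, in m); z points along the fingers, y is the line along which they close (so a half turn about z gives the same grasp; the last joint's range is limited). The gripper opens to 87 mm and grips with 3 to 60 N. Pads are 19 mm wide; open, the fingers measure 117 mm over their backs; the gripper's body (75 mm by 190 mm) begins 51 mm behind the grasp point.
Start: joints at [1.306, 0.321, -0.07, 1.45, 0.023, 1.371, -0.057], TCP at [0.179, -0.625, 0.223] pointing down, gripper open.
Joint ranges: [-2.86, 2.86], [-0.3, 2.09], [-1.38, 1.24], [0.06, 2.45], [-1.56, 4.7], [0.09, 2.05], [-2.69, 2.69]. Speed limits (rad/s): [2.57, 2.57, 3.14, 3.14, 3.14, 3.14, 3.14].

## Interface

Orientations are given as a rotation vector (axis times angle).
In Python, from bench import ctrl gives the robot as it stands.
- The arm moves only by the tool step_arm, never from a script. Its argument "targets" is a list of rows, each a list of 7 numbers: the shift along the world's x, y, z in cm, then the turn, a rotation vector about the world's x, y, z in degrees, then the opening, from 0 (shut) to 1 (fully open). A call has exactly 5 rows; each row shifts and turns the commanded pose from where the row before left it; what a row does not reach is not made up. A row lasts 1/12 s, in which the tool goes at most 41.7 mm and 7.16 degrees, less where a joint would pass 70% of its speed; a pose out of reach is approached as far as the arm can. A call with a gripper value outside its range is refused whole. The fingers move at their own pace and stop on an object; "force" is the grip in N (left out, the last holds). Time passes only in rows, so rows that do not move let the fingers close, or fill a call up. It gives the time, the measured TCP pose, the force, the opening and the grip force at its end, in the units of the state.
- ctrl.get_state(): the state, without advancing time (a new reading comes with each control period).
- ctrl.get_image(name): name is "scene" or "top" or "wrist"; returns (picture, depth): 384x512x3 uint8, red, green, blue; 384x512 float32, m along the optical axis (not along the pixel's ray), 0 where there is no reading.
- ctrl.camera_params(name): a dict with "intrinsics" (3x3 intrinsics, pixels), "rvec" (rotation vector, rad) and "tvec" (3), from world to camera coordinates, as OpenCV has them; the wrist camera has in their place "hand_eye" (4x4, takes a point from camera to tool coordinates, whose origin is the TCP and whose axes are the flange's). Camera axes: x right, y down, z forward; pixel columns grow to the right and rows downward; lengths in m; the calibration is good to about 2 mm. A picture is of the moment at which its call begins: read the wrist's pose just before it. camera_params takes no time and is no camera call.
- ctrl.close_job(): hands the job in; it is judged then, once.
The state is a dict: "time": time; "joint_positions": joint angles; "qd": joint speeds; "joint_torque": joint torques, N m; "position": TCP position; "tool_rot": TCP orientation; "ft_force": force on the tool from outside, world axes, zero at the start; "torque": the same for the moment, N m; "grip_width": opening from 0.0 (shut) to 1.0 (fully open); "grip_force": force on a finger pad.
Only numpy, scipy, OpenCV 4.12 (cv2) and the standard library are available. Lean on these libraries where they do the work, as an engineer would, in place of code of your own. Each camera call takes 0.05 s, during which the arm holds its last target. There are 200 camera calls.

## Task

Load every aluminium can onto the cleaning fixture, one to a bay, each pushed in against the back stop until the sprung plunger snaps out in front of it and keeps it there. When all are seated, scrub them out with the long brush, the tallest can first and the shortest last: in each can go down to the floor, up to the mouth and down to the floor again. Then stand the brush back in its pot and set all the cans upright in the drying tray, leaving the other things on the bench alone.

Things in the scene. Friction and masses are not known exactly. Their poses are not given: they have to be found in the camera images.
- can_tall: The tallest of up to three open round aluminium cans (120, 100 and 80 mm high; not all three are always there). 120 mm high; solid steel foot 50 mm diameter, 20 mm high, then a straight wall 49 mm outside, 42 mm inside; inner floor 20 mm above the underside; 400 g. Origin: centre of its underside; z up its axis. Starts standing on the white bench behind the preheater; take it by the upper wall.
- can_middle: The middle of up to three open round aluminium cans (120, 100 and 80 mm high; not all three are always there). 100 mm high; solid steel foot 50 mm diameter, 20 mm high, then a straight wall 49 mm outside, 42 mm inside; inner floor 20 mm above the underside; 400 g. Origin: centre of its underside; z up its axis. Starts standing on the white bench behind the preheater; take it by the upper wall.
- can_short: The shortest of up to three open round aluminium cans (120, 100 and 80 mm high; not all three are always there). 80 mm high; solid steel foot 50 mm diameter, 20 mm high, then a straight wall 49 mm outside, 42 mm inside; inner floor 20 mm above the underside; 400 g. Origin: centre of its underside; z up its axis. Starts standing on the white bench behind the preheater; take it by the upper wall.
- brush: Long round cleaning brush, 190 mm, 90 g. Origin: centre of its flat lower end (bristle end); z runs up along it to the handle. Bristle head 28 mm diameter from 0 to 54 mm, steel stem 7 mm diameter to 95 mm, round black handle 18 mm diameter from 95 to 190 mm. Starts standing upright on its end in the brush pot, handle up; can be taken from above by the handle.
- brush_pot: Fixed grey round pot that the brush stands in: 50 mm high, foot 68 mm diameter, inside diameter at least 42 mm, inner floor 5 mm above the desk. Origin: centre of its underside.
- fixture: Fixed fixture: aluminium plate 25 mm thick (from 80 mm in front of the origin to 38 mm behind; 276 mm wide in y) with three bays 80 mm apart, open to -x. Each lies between two rounded guide fingers and ends at a flat stop bar; these rise to 49 mm above the desk, fingers reach 42 mm in front of a seated can's axis. Origin: desk level under the middle bay's seat; x toward the stop, y left.
- bay_left (a point): Seat of the left (+y) bay of the fixture: the point on the plate's top (25 mm above the desk) under the axis of a can that touches both the back stop (25 mm to its +x) and the guide face on its right (25 mm to its -y). Axes as the fixture. The left finger's face is 27 mm to its +y. A can comes in from the -x side, sliding on the plate along +x.
- bay_mid (a point): Seat of the middle bay of the fixture: the point on the plate's top (25 mm above the desk) under the axis of a can that touches both the back stop (25 mm to its +x) and the guide face on its right (25 mm to its -y). Axes as the fixture. The left finger's face is 27 mm to its +y. A can comes in from the -x side, sliding on the plate along +x.
- bay_right (a point): Seat of the right (-y) bay of the fixture: the point on the plate's top (25 mm above the desk) under the axis of a can that touches both the back stop (25 mm to its +x) and the guide face on its right (25 mm to its -y). Axes as the fixture. The left finger's face is 27 mm to its +y. A can comes in from the -x side, sliding on the plate along +x.
- plunger_left (a joint): Sprung ball-nosed plunger (14 mm diameter) in the finger left of the left bay, 10 mm above the plate, 14 mm in front of the seat, pointing to -y. 0 m = fully out, tip 9 mm out of the finger. A can going in meets it with its axis 34 mm short of the seat and pushes it in 7 mm (spring 1 N at rest to 4.5 N; about 3 N of push); then it springs out behind the can to about 0.0035 and holds it.
- plunger_mid (a joint): Sprung ball-nosed plunger (14 mm diameter) in the finger left of the middle bay, 10 mm above the plate, 14 mm in front of the seat, pointing to -y. 0 m = fully out, tip 9 mm out of the finger. A can going in meets it with its axis 34 mm short of the seat and pushes it in 7 mm (spring 1 N at rest to 4.5 N; about 3 N of push); then it springs out behind the can to about 0.0035 and holds it.
- plunger_right (a joint): Sprung ball-nosed plunger (14 mm diameter) in the finger left of the right bay, 10 mm above the plate, 14 mm in front of the seat, pointing to -y. 0 m = fully out, tip 9 mm out of the finger. A can going in meets it with its axis 34 mm short of the seat and pushes it in 7 mm (spring 1 N at rest to 4.5 N; about 3 N of push); then it springs out behind the can to about 0.0035 and holds it.
- tray: Fixed shallow white drying tray with a flat floor, 96 mm in x by 216 mm in y outside, rim 12 mm high and 4 mm thick, floor 4 mm above the desk. Origin: centre of its underside.
- tray_floor (a point): Centre of the tray's floor (inside 88 mm in x by 208 mm in y), 4 mm above the desk; axes as the tray.
- board_preheater: Fixed preheater box with a closed cover, 56 mm high (a knob on the cover stands a little higher). Origin near its middle; its rear edge, toward the cans, is 161 mm to +x of the origin, its right edge 214 mm to -y. Leave alone.
- helping_hands: Fixed helping-hands stand between cans and fixture: base 56 mm across, a thin post and a crossbar with clips, 120 mm long along y, its top 95 mm above the desk. Origin: under the middle of the crossbar. Keep clear of it.
- solder_reel: Bystander: reel of solder, about 63 mm diameter and 60 mm high, on the mat to the right. Leave alone.
- tape_black: Bystander: small black tape roll, 59 mm diameter, 19 mm high, lying on the mat at the right front. Leave alone.

How it is judged:
On the way, in this order (a step that is already met when the one before it is completed fails the run):
1. every can stands on the fixture, seated against the back stop of a bay, its plunger sprung out in front of it (((horizontal distance between can_tall and bay_left below 0.005 m and z of can_tall in the frame of bay_left below 0.004 m) or (horizontal distance between can_tall and bay_mid below 0.005 m and z of can_tall in the frame of bay_mid below 0.004 m) or (horizontal distance between can_tall and bay_right below 0.005 m and z of can_tall in the frame of bay_right below 0.004 m)) and ((horizontal distance between can_middle and bay_left below 0.005 m and z of can_middle in the frame of bay_left below 0.004 m) or (horizontal distance between can_middle and bay_mid below 0.005 m and z of can_middle in the frame of bay_mid below 0.004 m) or (horizontal distance between can_middle and bay_right below 0.005 m and z of can_middle in the frame of bay_right below 0.004 m)) and ((horizontal distance between can_short and bay_left below 0.005 m and z of can_short in the frame of bay_left below 0.004 m) or (horizontal distance between can_short and bay_mid below 0.005 m and z of can_short in the frame of bay_mid below 0.004 m) or (horizontal distance between can_short and bay_right below 0.005 m and z of can_short in the frame of bay_right below 0.004 m))), for 0.2 s.
2. the end of the brush is down at the floor of the tallest can (within 12 mm of it) (horizontal distance between brush and can_tall below 0.022 m and z of brush in the frame of can_tall below 0.032 m), for 0.05 s.
3. the end of the brush is drawn up to within 25 mm of the mouth of the tallest can, or higher, still over it (horizontal distance between brush and can_tall below 0.022 m and z of brush in the frame of can_tall above 0.095 m), for 0.05 s.
4. the end of the brush is down at the floor of the tallest can again (all of step 2), for 0.05 s.
5. the end of the brush is down at the floor of the middle can (within 12 mm of it) (horizontal distance between brush and can_middle below 0.022 m and z of brush in the frame of can_middle below 0.032 m), for 0.05 s.
6. the end of the brush is drawn up to within 25 mm of the mouth of the middle can, or higher, still over it (horizontal distance between brush and can_middle below 0.022 m and z of brush in the frame of can_middle above 0.075 m), for 0.05 s.
7. the end of the brush is down at the floor of the middle can again (all of step 5), for 0.05 s.
8. the end of the brush is down at the floor of the shortest can (within 12 mm of it) (horizontal distance between brush and can_short below 0.022 m and z of brush in the frame of can_short below 0.032 m), for 0.05 s.
9. the end of the brush is drawn up to within 25 mm of the mouth of the shortest can, or higher, still over it (horizontal distance between brush and can_short below 0.022 m and z of brush in the frame of can_short above 0.055 m), for 0.05 s.
10. the end of the brush is down at the floor of the shortest can again (all of step 8), for 0.05 s.
At the end, for the whole second after the job is handed in: All cans present stand upright (within 0.1 rad) on the floor inside the tray's rim, at rest; the brush stands on its end on the floor of its pot, within 12 mm of its middle and 0.2 rad of upright (x of can_tall in the frame of tray_floor between -0.024 and 0.024 m and y of can_tall in the frame of tray_floor between -0.084 and 0.084 m and z of can_tall in the frame of tray_floor between -0.004 and 0.006 m and angle between each of can_tall, can_middle, can_short's own z axis and vertical below 0.1 rad and linear speed of each of can_tall, can_middle, can_short, brush below 0.02 m/s and x of can_middle in the frame of tray_floor between -0.024 and 0.024 m and y of can_middle in the frame of tray_floor between -0.084 and 0.084 m and z of can_middle in the frame of tray_floor between -0.004 and 0.006 m and x of can_short in the frame of tray_floor between -0.024 and 0.024 m and y of can_short in the frame of tray_floor between -0.084 and 0.084 m and z of can_short in the frame of tray_floor between -0.004 and 0.006 m and horizontal distance between brush and brush_pot below 0.012 m and z of brush in the frame of brush_pot below 0.012 m and angle between brush's own z axis and vertical below 0.2 rad); the robot touches nothing.
It fails at once if a bystander (solder reel or black tape) is moved by more than 25 mm (distance of any of solder_reel, tape_black from where it was at the start of the episode above 0.025 m).
Of can_tall, can_middle, can_short only 2 to 3 are there at a start; the rules pass over those that are not, and their reading is None.
At some moment in a run one of can_tall, can_middle, can_short may be knocked a few centimetres aside while the robot is not near it.
It also fails if it takes over 210 s, if anything falls off the work surface, if the arm or the gripper's body presses on something with over 40 N, if the wrist force passes 120 N, or if a joint passes its speed limit or range.

## Working session

There is one attempt and no reset: what is moved stays moved. The work goes in short steps, Python scripts to look and compute and a tool call to move; the robot and the scene stay as the last step left them, time stands still between calls to the robot, and variables do not carry over. Pictures are saved under pics/ and viewed, at most 14 in all, crops included, and the job is handed in when it is done.

Besides the shell and the picture viewer there is one more tool, called after ">>>" by a JSON object that holds its "name" and its "arguments", one argument or row to a line. step_arm: Moves the arm, as the interface text tells. Its arguments: {"type":"object","properties":{"targets":{"type":"array"},"force":{"type":"number"}},"required":["targets"]}

```bash
ls; mkdir -p pics; cat > h.py <<'E'
import numpy as np, cv2
from bench import ctrl
def cam(n):
    p=ctrl.camera_params(n);K=np.array(p["intrinsics"],float)
    if n=="wrist":
        s=ctrl.get_state();H=np.array(p["hand_eye"]);T=np.eye(4)
        T[:3,:3]=cv2.Rodrigues(np.array(s["tool_rot"],float))[0];T[:3,3]=s["position"]
        W=T@H;R=W[:3,:3];return K,R,W[:3,3]
    Rc=cv2.Rodrigues(np.array(p["rvec"],float))[0];t=np.array(p["tvec"],float).ravel()
    return K,Rc.T,-Rc.T@t
def ray(c,u,v,z):
    K,R,o=c;d=R@np.linalg.inv(K)@np.array([u,v,1.]);return o+d*(z-o[2])/d[2]
def cloud(c,D):
    K,R,o=c;v,u=np.mgrid[:D.shape[0],:D.shape[1]]
    P=np.stack([(u-K[0,2])/K[0,0]*D,(v-K[1,2])/K[1,1]*D,D],-1);return P@R.T+o
def save(n,im): cv2.imwrite("pics/"+n+".png",im[:,:,::-1])
E
python3 - <<'E'
from h import *
s=ctrl.get_state();print(s,ctrl.tcp_to_grasp)
for n in("scene","top"):
    c=cam(n);im,D=ctrl.get_image(n);save(n+"0",im);np.savez(n+"0",im=im,D=D);print(n,c[2],c[1][:,2])
E
```

```text
pics
{'time': 0.0, 'joint_positions': array([ 1.30608678,  0.32179495, -0.07007646,  1.45164687,  0.02258619,
        1.3707827 , -0.05689677]), 'qd': array([ 5.74926853e-05,  2.59636559e-04,  1.99784846e-05, -1.91003815e-03,
       -4.89747749e-04,  6.39737033e-04, -8.02899238e-04]), 'joint_torque': array([-5.38191744e-04, -4.91286349e+01, -4.04133406e-01, -3.12525237e+01,
       -6.38177013e-02,  4.37792810e-02,  1.85533945e-04]), 'position': array([ 0.1786922 , -0.62439807,  0.22149377]), 'tool_rot': array([-3.10931490e+00, -4.36318990e-01,  5.35379139e-04]), 'ft_force': array([0.53919376, 0.35302872, 0.32410034]), 'torque': array([-0.04878903, -0.05570921,  0.00281601]), 'grip_force': 0.0, 'grip_width': 0.9996740273897577} -0.0187
scene [0.13669356 0.52726287 0.45624702] [ 0.39548959 -0.79408359 -0.46154007]
top [ 0.37720983 -0.16174568  1.19992796] [ 0.10642975 -0.01781152 -0.99416068]
```

View pics/scene0.png

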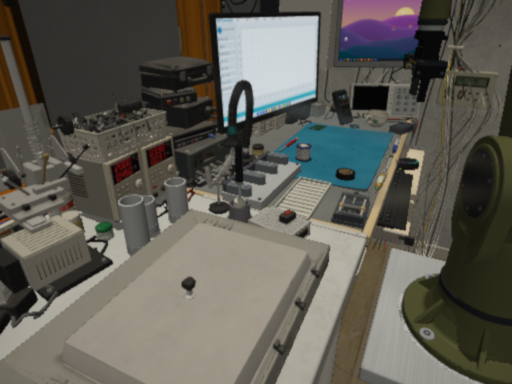

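View pics/top0.png

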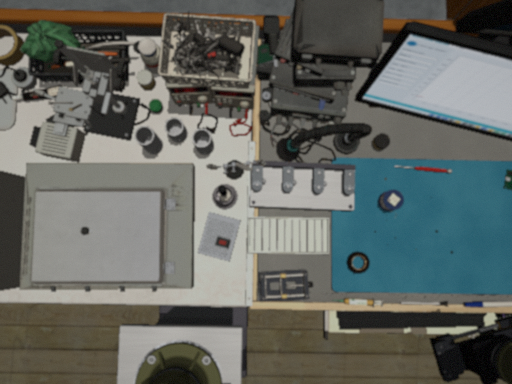

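The scene view shows three cans at (135,222), (150,215) and (177,200), with the fixture behind the lamp. In the top view the cans are at (149,140), (176,130) and (203,143), and the pot with brush is at (224,196). The helping hands are at (234,168), the fixture at (303,187) and the tray at (290,236).

```bash
python3 - <<'E'
from h import *
z=np.load("top0.npz");im,D=z["im"],z["D"];c=cam("top");P=cloud(c,D)
crop=im[110:300,120:360];save("topcrop",cv2.resize(crop,None,fx=3.2,fy=3.0,interpolation=cv2.INTER_CUBIC))
# height map coloured
Z=np.clip(P[110:300,120:360,2]/0.2,0,1);h=cv2.applyColorMap((Z*255).astype(np.uint8),cv2.COLORMAP_JET)
cv2.imwrite("pics/h0.png",cv2.resize(h,None,fx=3.2,fy=3,interpolation=cv2.INTER_NEAREST))
for n,(u,v) in dict(canA=(149,140),canB=(176,130),canC=(203,143),brush=(224,196),hh=(234,168),fixc=(303,187),tray=(290,236),tape=(358,263),reel=(390,200),lamp=(330,130),lamp2=(300,150)).items():
    q=P[v-12:v+13,u-12:u+13].reshape(-1,3);print(n,P[v,u].round(3),"maxz",q[q[:,2].argmax()].round(3),"5%",np.percentile(q[:,2],[2,25,50,75]).round(3))
E
```

```text
canA [0.638 0.096 0.023] maxz [ 0.377 -0.162  1.2  ] 5% [-0.002  0.019  0.056  0.094]
canB [0.667 0.025 0.022] maxz [ 0.377 -0.162  1.2  ] 5% [-0.004  0.002  0.022  0.059]
canC [ 0.634 -0.047  0.016] maxz [ 0.619 -0.031  0.105] 5% [-0.003  0.002  0.022  0.071]
brush [ 0.484 -0.111  0.107] maxz [ 0.377 -0.162  1.2  ] 5% [-0.002  0.003  0.008  0.051]
hh [ 0.564 -0.133  0.044] maxz [ 0.377 -0.162  1.2  ] 5% [-0.003  0.001  0.01   0.024]
fixc [ 0.52  -0.316  0.027] maxz [ 0.377 -0.162  1.2  ] 5% [0.021 0.024 0.026 0.029]
tray [ 0.39  -0.285  0.003] maxz [ 0.377 -0.162  1.2  ] 5% [-0.     0.003  0.005  0.006]
tape [ 0.322 -0.466  0.002] maxz [ 0.377 -0.162  1.2  ] 5% [-0.     0.004  0.007  0.021]
reel [ 0.488 -0.54   0.047] maxz [ 0.377 -0.162  1.2  ] 5% [-0.     0.005  0.046  0.05 ]
lamp [ 0.612 -0.339  0.275] maxz [ 0.377 -0.162  1.2  ] 5% [-0.002  0.016  0.077  0.272]
lamp2 [ 0.624 -0.31   0.001] maxz [ 0.377 -0.162  1.2  ] 5% [-0.003  0.003  0.049  0.166]
```

View pics/topcrop.png

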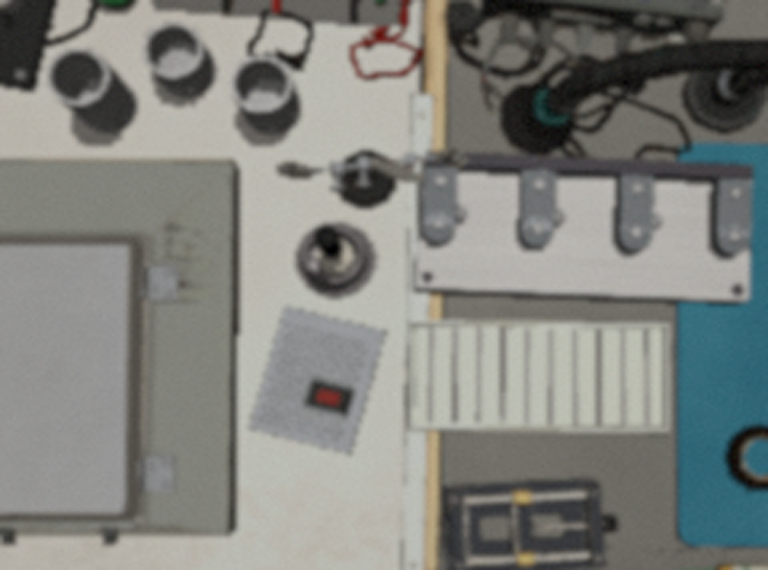

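View pics/h0.png

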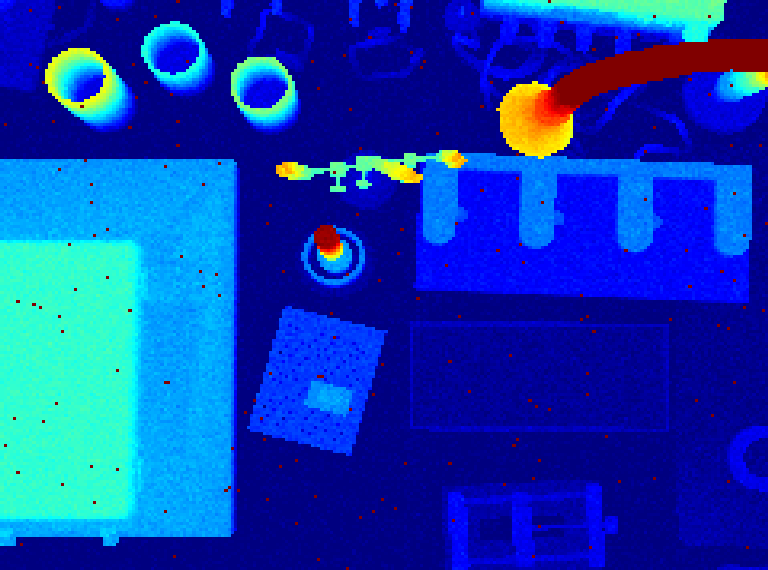

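The crops show the cans at (85,85), (175,60) and (262,90) with three different rim heights, the tall one leftmost. The brush stands nearly upright at (330,250). The fixture spans (417-752, 155-300) with its bays opening downward (-x). The lamp head stands just behind the stop bar at (538,120).

```bash
cat >> h.py <<'E'
from scipy.optimize import least_squares
def circ(xy,r=None):
    c0=(xy.min(0)+xy.max(0))/2
    f=(lambda p:np.hypot(*(xy-p[:2]).T)-(p[2] if r is None else r))
    s=least_squares(f,[*c0,.023][:3 if r is None else 2],loss="soft_l1",f_scale=.001);return s.x,np.sqrt(np.mean(s.fun**2)),len(xy)
E
python3 - <<'E'
from h import *
z=np.load("top0.npz");im,D=z["im"],z["D"];c=cam("top");P=cloud(c,D);ok=D>0
for n,(x,y,h) in dict(tall=(.638,.096,.12),short=(.667,.025,.08),mid=(.634,-.047,.1)).items():
    m=ok&(np.hypot(P[...,0]-x,P[...,1]-y)<.045)&(abs(P[...,2]-h)<.012);q=P[m];top=np.percentile(q[:,2],90)
    q=q[q[:,2]>top-.006];print(n,top.round(4),circ(q[:,:2]))
m=ok&(np.hypot(P[...,0]-.487,P[...,1]+.115)<.05)
q=P[m];print("handle top",np.median(q[q[:,2]>.18],0),(q[:,2]>.18).sum());k=q[(q[:,2]>.045)&(q[:,2]<.055)];print("pot",circ(k[:,:2]))
# fixture plate corners
m=ok&(P[...,0]>.4)&(P[...,0]<.64)&(P[...,1]<-.15)&(P[...,1]>-.5)&(abs(P[...,2]-.025)<.007)
n_,l,st,_=cv2.connectedComponentsWithStats(m.astype(np.uint8));i=1+st[1:,4].argmax();q=P[l==i][:,:2]
print("plate",cv2.minAreaRect(q.astype(np.float32)),q.min(0),q.max(0))
m=ok&(P[...,0]>.4)&(P[...,0]<.64)&(P[...,1]<-.15)&(P[...,1]>-.5)&(abs(P[...,2]-.049)<.007)
q=P[m][:,:2];print("fingers",cv2.minAreaRect(q.astype(np.float32)),q.min(0),q.max(0))
m=ok&(P[...,0]>.3)&(P[...,0]<.46)&(P[...,1]<-.15)&(P[...,1]>-.42)&(abs(P[...,2]-.012)<.004)
n_,l,st,_=cv2.connectedComponentsWithStats(m.astype(np.uint8),connectivity=8)
for i in range(1,n_):
    if st[i,4]>40:print("tray rim",cv2.minAreaRect(P[l==i][:,:2].astype(np.float32)),st[i,4])
# obstacle max height grid
print("grid rows x, cols y")
ys=np.arange(.2,-.5,-.05);print("      ",ys.round(2))
for x in np.arange(.45,.9,.03):
    r=[]
    for y in ys:
        s=ok&(P[...,0]>=x)&(P[...,0]<x+.03)&(P[...,1]<=y)&(P[...,1]>y-.05)&(P[...,2]<1)
        r.append(int(1000*np.percentile(P[s][:,2],98)) if s.any() else -1)
    print(round(x,2),r)
E
```

```text
tall 0.1218 (array([0.62809122, 0.08807303, 0.02255317]), np.float64(0.001226011166531193), 93)
short 0.0824 (array([0.66198042, 0.02303588, 0.02247852]), np.float64(0.0012315473052817267), 84)
mid 0.1021 (array([ 0.62915495, -0.04975218,  0.02241044]), np.float64(0.0011770125554368327), 86)
handle top [ 0.49107625 -0.10838775  0.19542673] 51
pot (array([ 0.49304475, -0.10738089,  0.02268231]), np.float64(0.004286544948173318), 94)
plate ((0.5167189836502075, -0.3124517798423767), (0.275158166885376, 0.10596122592687607), 88.7095947265625) [ 0.46106335 -0.44930347] [ 0.57135215 -0.17377251]
fingers ((0.5714600086212158, -0.31315821409225464), (0.26747265458106995, 0.13891850411891937), 89.3630599975586) [ 0.50068061 -0.44680167] [ 0.63969179 -0.17938515]
tray rim ((0.43753325939178467, -0.21153131127357483), (0.00785073358565569, 0.0799470841884613), 4.588064193725586) 62
tray rim ((0.4253503382205963, -0.33952730894088745), (0.1547471582889557, 0.07262122631072998), 56.87826919555664) 132
tray rim ((0.34786927700042725, -0.2698909640312195), (0.005224060267210007, 0.1926047056913375
[... 530 characters left out ...]
, 253, 121, 82, 101, 101, 10, 8, 26, 124, 29, 50, 739, 727]
0.66 [213, 158, 4, 82, 63, 18, 22, 19, 28, 25, 29, 83, 679, 701]
0.69 [414, 225, 28, 5, 32, 32, 45, 82, 91, 95, 108, 109, 99, 562]
0.72 [420, 289, 270, 224, 225, 227, 224, 224, 98, 201, 278, 278, 344, 443]
0.75 [308, 307, 5, 231, 241, 242, 233, 225, 229, 315, 317, 318, 443, 445]
0.78 [33, 55, 53, 240, 239, 241, 255, 237, 252, 320, 321, 322, 321, 4]
0.81 [85, 106, 120, 241, 234, 245, 251, 223, 252, 321, 323, 323, 323, 65]
0.84 [87, 120, 120, 226, 237, 230, 261, 222, 251, 323, 324, 324, 324, 44]
0.87 [84, 117, 121, 223, 233, 223, 223, 223, 208, 323, 324, 324, 324, -1]
0.9 [80, 84, 86, 153, 156, 149, 153, 193, 197, 144, -1, -1, -1, -1]
```

```bash
python3 - <<'E'
from h import *
z=np.load("top0.npz");im,D=z["im"],z["D"];c=cam("top");P=cloud(c,D);ok=D>0
z=np.load("scene0.npz");P2=cloud(cam("scene"),z["D"]);ok2=z["D"]>0
for nm,Q,k in(("top",P,ok),("scene",P2,ok2)):
  for zl in((.1,.14),(.14,.18),(.18,.22),(.22,.26),(.26,.3),(.3,.4),(.4,.6)):
    m=k&(Q[...,0]>.5)&(Q[...,0]<.75)&(Q[...,1]<-.16)&(Q[...,1]>-.6)&(Q[...,2]>zl[0])&(Q[...,2]<zl[1]);q=Q[m]
    if len(q)<4:continue
    print(nm,zl,len(q),end=" ")
    for y in np.arange(-.16,-.6,-.04):
        s=q[(q[:,1]<=y)&(q[:,1]>y-.04)]
        if len(s)>2:print(f"y{y:.2f}:{np.percentile(s[:,0],3):.3f}-{s[:,0].max():.3f}",end=" ")
    print()
# fixture line fits
R=lambda a,b,cc,d,z0,z1:ok&(P[...,0]>a)&(P[...,0]<b)&(P[...,1]>cc)&(P[...,1]<d)&(P[...,2]>z0)&(P[...,2]<z1)
q=P[R(.45,.5,-.5,-.1,.018,.032)]
ys=np.arange(-.44,-.18,.01);e=np.array([[y,q[abs(q[:,1]-y)<.006][:,0].min()] for y in ys]);print("front edge fit",np.polyfit(e[:,0]+.313,e[:,1],1))
q=P[R(.5,.6,-.5,-.1,.042,.056)]
for y0 in(-.195,-.27,-.35,-.43):
    s=q[(abs(q[:,1]-y0)<.03)&(q[:,0]<.545)];print("finger",y0,s.min(0),s.max(0),np.median(s,0))
E
```

```text
top (0.1, 0.14) 1349 y-0.16:0.546-0.742 y-0.20:0.560-0.615 y-0.24:0.570-0.750 y-0.28:0.581-0.750 y-0.32:0.710-0.750 y-0.36:0.725-0.750 y-0.40:0.635-0.749 y-0.44:0.634-0.741 y-0.48:0.721-0.736 y-0.52:0.712-0.726 y-0.56:0.702-0.716 
top (0.14, 0.18) 1032 y-0.16:0.563-0.749 y-0.20:0.557-0.565 y-0.24:0.582-0.750 y-0.28:0.594-0.750 y-0.32:0.730-0.750 y-0.36:0.727-0.750 y-0.40:0.627-0.748 y-0.44:0.629-0.743 y-0.48:0.727-0.738 y-0.52:0.717-0.728 y-0.56:0.707-0.719 
top (0.18, 0.22) 869 y-0.16:0.734-0.742 y-0.24:0.594-0.750 y-0.28:0.595-0.750 y-0.32:0.749-0.750 y-0.36:0.734-0.750 y-0.40:0.622-0.750 y-0.44:0.626-0.745 y-0.48:0.729-0.739 y-0.52:0.719-0.729 y-0.56:0.709-0.720 
top (0.22, 0.26) 971 y-0.16:0.733-0.749 y-0.24:0.600-0.615 y-0.28:0.599-0.624 y-0.32:0.602-0.750 y-0.36:0.610-0.612 y-0.40:0.614-0.749 y-0.44:0.740-0.747 y-0.48:0.730-0.742 y-0.52:0.721-0.732 y-0.56:0.711-0.723 
top (0.26, 0.3) 1260 y-0.28:0.604-0.750 y-0.32:0.604-0.750 y-0.36:0.609-0.750 y-0.40:0.614-0.750 y-0.44:0.742-0.750 y-0.48:0.733-0.744 y-0.52:0.723-0.735 y-0.56:0.713-0.726 
top (0.3, 0.4) 1960 y-0.44:0.744-0.750 
[... 1248 characters left out ...]
.48:0.736-0.750 y-0.52:0.726-0.741 y-0.56:0.716-0.732 
scene (0.4, 0.6) 441 y-0.44:0.746-0.750 y-0.48:0.738-0.750 y-0.52:0.728-0.749 y-0.56:0.718-0.734 
front edge fit [0.02411463 0.46461785]
finger -0.195 [ 0.50619105 -0.20887281  0.04227345] [ 0.54372348 -0.17987104  0.05422736] [ 0.52717034 -0.19300055  0.04924683]
finger -0.27 [ 0.50348189 -0.29254052  0.04217617] [ 0.5449803  -0.25795804  0.05516957] [ 0.52608686 -0.27106254  0.04917627]
finger -0.35 [ 0.50157598 -0.37112211  0.0421217 ] [ 0.54483506 -0.33802385  0.05594786] [ 0.5248948  -0.35162081  0.04941326]
finger -0.43 [ 0.50068061 -0.44629843  0.04252355] [ 0.54488366 -0.41747593  0.05572243] [ 0.52421587 -0.43119212  0.04958658]
```

>>> {"name": "step_arm", "arguments": {
  "targets": [
    [2,2,0.8,0,0,-1.2,1],
    [2,2,0.8,0,0,-1.2,1],
    [2,2,0.8,0,0,-1.2,1],
    [2,2,0.8,0,0,-1.2,1],
    [2,2,0.8,0,0,-1.2,1]
  ],
  "force": 25
}}

```text
time: 0.52
position: [0.2795, -0.5237, 0.2624]
tool_rot: [-3.129, -0.271, 0.001]
ft_force: [0.6, -0.7, 0.1]
grip_width: 0.999
grip_force: 0.0
```

>>> {"name": "step_arm", "arguments": {
  "targets": [
    [2,2,0.8,0,0,-1.2,1],
    [2,2,0.8,0,0,-1.2,1],
    [2,2,0.8,0,0,-1.2,1],
    [2,2,0.8,0,0,-1.2,1],
    [2,2,0.8,0,0,-1.2,1]
  ]
}}

```text
time: 0.93
position: [0.3795, -0.4236, 0.3025]
tool_rot: [-3.139, -0.107, 0.001]
ft_force: [-0.3, -0.1, -0.5]
grip_width: 1.0
grip_force: 0.0
```

>>> {"name": "step_arm", "arguments": {
  "targets": [
    [2,2,0.8,0,0,-1.2,1],
    [2,2,0.8,0,0,-1.2,1],
    [2,2,0.8,0,0,-1.2,1],
    [2,2,0.8,0,0,-1.2,1],
    [2,2,0.8,0,0,-1.2,1]
  ]
}}

```text
time: 1.35
position: [0.4795, -0.3237, 0.3426]
tool_rot: [-3.141, 0.057, 0.001]
ft_force: [0.6, 0.1, -0.9]
grip_width: 1.002
grip_force: 0.0
```

>>> {"name": "step_arm", "arguments": {
  "targets": [
    [0,0,0,0,0,0,1],
    [0,0,0,0,0,0,1],
    [0,0,0,0,0,0,1],
    [0,0,0,0,0,0,1],
    [0,0,0,0,0,0,1]
  ]
}}

```text
time: 1.77
position: [0.4777, -0.3262, 0.342]
tool_rot: [-3.141, 0.059, 0.002]
ft_force: [-0.1, 0.2, -0.3]
grip_width: 1.001
grip_force: 0.0
```

```bash
python3 - <<'E'
from h import *
c=cam("wrist");im,D=ctrl.get_image("wrist");save("w1",im);np.savez("w1",im=im,D=D,R=c[1],o=c[2],K=c[0]);print(c[2],c[1][:,2],ctrl.get_state()["position"],ctrl.get_state()["tool_rot"])
z=np.load("top0.npz");P=cloud(cam("top"),z["D"]);ok=z["D"]>0
m=ok&(P[...,0]>.55)&(P[...,0]<.7)&(P[...,1]>.1)&(P[...,1]<.22)&(P[...,2]>.125);q=P[m];print(len(q));print(q[::max(1,len(q)//15)].round(3))
E
```

```text
[ 0.55885678 -0.33044197  0.50417486] [-0.29373427  0.01053629 -0.95582904] [ 0.47782861 -0.32605716  0.34215166] [-3.14099291e+00  5.91657425e-02  1.40311727e-03]
624
[[0.699 0.19  0.216]
 [0.696 0.159 0.215]
 [0.693 0.191 0.207]
 [0.698 0.172 0.186]
 [0.689 0.215 0.195]
 [0.691 0.193 0.186]
 [0.685 0.152 0.2  ]
 [0.677 0.152 0.211]
 [0.679 0.195 0.184]
 [0.67  0.211 0.196]
 [0.665 0.155 0.21 ]
 [0.656 0.174 0.223]
 [0.66  0.205 0.192]
 [0.65  0.207 0.211]
 [0.652 0.199 0.189]
 [0.637 0.215 0.179]]
```

View pics/w1.png

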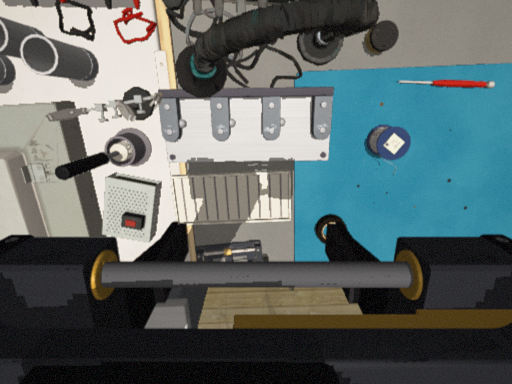

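The wrist view shows the fixture at (160-333, 88-160) with fingers at x≈170, 220, 272 and 322. The tray is at (175-292, 172-222), the brush pot at (125,150) and the lamp gooseneck at (200-370, 10-60).

```bash
cat >> h.py <<'E'
def fixture(P,ok,im=None):
    sel=lambda a,b,cc,d,z0,z1:P[ok&(P[...,0]>a)&(P[...,0]<b)&(P[...,1]>cc)&(P[...,1]<d)&(P[...,2]>z0)&(P[...,2]<z1)]
    q=sel(.44,.5,-.47,-.16,.012,.04);ys=np.arange(-.44,-.185,.006);e=np.array([[y,np.sort(q[abs(q[:,1]-y)<.003][:,0])[0]] for y in ys])
    print("front edge x at y=-.313",np.polyfit(e[:,0]+.313,e[:,1],1))
    q=sel(.49,.56,-.47,-.16,.042,.056)
    for y0 in(-.193,-.271,-.3516,-.431):
        s=q[(abs(q[:,1]-y0)<.03)&(q[:,0]<.54)&(q[:,0]>.515)]
        L=[];Rr=[]
        for x in np.arange(.516,.54,.003):
            t=s[abs(s[:,0]-x)<.0015]
            if len(t)>3:L.append(t[:,1].max());Rr.append(t[:,1].min())
        t=q[abs(q[:,1]-y0)<.006]
        print("finger",y0,"L",np.median(L).round(4),"R",np.median(Rr).round(4),"mid",((np.median(L)+np.median(Rr))/2).round(4),"front",t[:,0].min().round(4),"z",np.median(s[:,2]).round(4))
    s=sel(.49,.56,-.47,-.16,.012,.04);print("plate z",np.median(s[:,2]))
E
python3 - <<'E'
from h import *
z=np.load("w1.npz");P=cloud((z["K"],z["R"],z["o"]),z["D"]);fixture(P,z["D"]>0)
t=np.load("top0.npz");print("TOP");fixture(cloud(cam("top"),t["D"]),t["D"]>0)
print(ctrl.get_state()["joint_positions"],z["K"])
q=P[(z["D"]>0)&(abs(P[...,0]-.39)<.07)&(abs(P[...,1]+.285)<.13)]
r=q[(q[:,2]>.0085)&(q[:,2]<.016)];print("tray rim",r[:,:2].min(0),r[:,:2].max(0),np.percentile(r[:,:2],[3,97],axis=0),"floor z",np.median(q[:,2]))
q=P[(z["D"]>0)&(np.hypot(P[...,0]-.49,P[...,1]+.108)<.05)];k=q[(q[:,2]>.046)&(q[:,2]<.056)];print("pot",circ(k[:,:2]))
for a,b in((.1,.12),(.13,.15),(.16,.18),(.185,.21)):
    k=q[(q[:,2]>a)&(q[:,2]<b)];print("handle",a,k.mean(0) if len(k) else 0,len(k))
E
```

```text
front edge x at y=-.313 [0.02583215 0.46337454]
finger -0.193 L -0.1793 R -0.2066 mid -0.193 front 0.5055 z 0.0493
finger -0.271 L -0.2594 R -0.2867 mid -0.273 front 0.5026 z 0.0492
finger -0.3516 L -0.3399 R -0.3668 mid -0.3533 front 0.5011 z 0.0494
finger -0.431 L -0.4188 R -0.4458 mid -0.4323 front 0.4998 z 0.0493
plate z 0.025310100700652816
TOP
front edge x at y=-.313 [0.00642114 0.46037645]
finger -0.193 L -0.1802 R -0.2048 mid -0.1925 front 0.5062 z 0.0495
finger -0.271 L -0.2582 R -0.284 mid -0.2711 front 0.5035 z 0.0492
finger -0.3516 L -0.3384 R -0.3644 mid -0.3514 front 0.5016 z 0.0495
finger -0.431 L -0.4182 R -0.4456 mid -0.4319 front 0.5007 z 0.0495
plate z 0.025651972203531326
[ 0.83548455  0.15504399 -0.32451844  1.4243605   0.049646    1.57096806
 -1.09390089] [[283.67768783   0.         256.32666967]
 [  0.         283.67768783 190.04478744]
 [  0.           0.           1.        ]]
tray rim [ 0.34271771 -0.38639089] [ 0.44049902 -0.17116752] [[ 0.34425337 -0.38607301]
 [ 0.43991128 -0.17258043]] floor z 0.0036644711674528874
pot (array([ 0.4922475 , -0.10837957,  0.02228221]), np.float64(0.00395073850811321), 306)
handle 0.1 [ 0.49385124 -0.11553212  0.11137118] 92
handle 0.13 [ 0.49362481 -0.11577318  0.14000508] 123
handle 0.16 [ 0.493566   -0.11578553  0.16999676] 149
handle 0.185 [ 0.49243391 -0.11191869  0.19302418] 259
```

>>> {"name": "step_arm", "arguments": {
  "targets": [
    [0.7,3.4,0.2,0,0,0,1],
    [0.7,3.4,0.2,0,0,0,1],
    [0.7,3.4,0.2,0,0,0,1],
    [0.7,3.4,0.2,0,0,0,1],
    [0.7,3.4,0.2,0,0,0,1]
  ]
}}

```text
time: 2.23
position: [0.5136, -0.1542, 0.3527]
tool_rot: [3.141, -0.058, 0.0]
ft_force: [0.2, 0.5, -0.9]
grip_width: 0.999
grip_force: 0.0
```

>>> {"name": "step_arm", "arguments": {
  "targets": [
    [0.7,3.4,0.2,0,0,0,1],
    [0.7,3.4,0.2,0,0,0,1],
    [0.7,3.4,0.2,0,0,0,1],
    [0.7,3.4,0.2,0,0,0,1],
    [0.7,3.4,0.2,0,0,0,1]
  ]
}}

```text
time: 2.65
position: [0.5488, 0.0158, 0.3628]
tool_rot: [3.14, -0.058, 0.0]
ft_force: [0.5, 0.0, -0.5]
grip_width: 1.005
grip_force: 0.0
```

>>> {"name": "step_arm", "arguments": {
  "targets": [
    [0,0,0,0,0,0,1],
    [0,0,0,0,0,0,1],
    [0,0,0,0,0,0,1],
    [0,0,0,0,0,0,1],
    [0,0,0,0,0,0,1]
  ]
}}

```text
time: 3.07
position: [0.5488, 0.013, 0.3624]
tool_rot: [3.14, -0.061, -0.001]
ft_force: [-0.6, -0.5, -0.2]
grip_width: 1.001
grip_force: 0.0
```

```bash
cat >> h.py <<'E'
def cans(P,ok,guess):
    for n,(x,y,h) in guess.items():
        m=ok&(np.hypot(P[...,0]-x,P[...,1]-y)<.04)&(abs(P[...,2]-h)<.01);q=P[m]
        if len(q)<20: print(n,"none");continue
        top=np.percentile(q[:,2],85);q=q[q[:,2]>top-.003];print(n,"top",top.round(4),"ring",circ(q[:,:2]))
E
python3 - <<'E'
from h import *
c=cam("wrist");im,D=ctrl.get_image("wrist");save("w2",im);np.savez("w2",im=im,D=D,R=c[1],o=c[2],K=c[0]);print(c[2])
P=cloud(c,D);ok=D>0
cans(P,ok,dict(tall=(.628,.088,.12),short=(.662,.023,.08),mid=(.629,-.05,.1)))
# two-view height check: rim centre pixel in wrist vs top
q=P[ok&(np.hypot(P[...,0]-.492,P[...,1]+.11)<.05)]
for a,b in((.1,.12),(.14,.16),(.17,.185),(.188,.21)):
    k=q[(q[:,2]>a)&(q[:,2]<b)];print("handle",a,k.mean(0) if len(k) else 0,len(k))
print(ctrl.get_state()["position"],ctrl.get_state()["joint_positions"])
E
```

```text
[0.6298568  0.00884438 0.52458637]
tall top 0.1209 ring (array([0.62746532, 0.08770035, 0.02243741]), np.float64(0.0010475025586878127), 285)
short top 0.0809 ring (array([0.66147177, 0.02279016, 0.02245929]), np.float64(0.0010414174180098136), 246)
mid top 0.101 ring (array([ 0.62895565, -0.0501517 ,  0.02245712]), np.float64(0.0010318225256698598), 253)
handle 0.1 [ 0.49652426 -0.10427858  0.11110385] 54
handle 0.14 [ 0.49691573 -0.10485511  0.15001608] 81
handle 0.17 [ 0.49682559 -0.10495758  0.17737905] 71
handle 0.188 [ 0.49307891 -0.1077129   0.19412039] 168
[0.54880031 0.01327058 0.36244384] [ 0.47638263  0.11007117 -0.60194365  1.44611829  0.06267786  1.60495279
 -1.72976807]
```

View pics/w2.png

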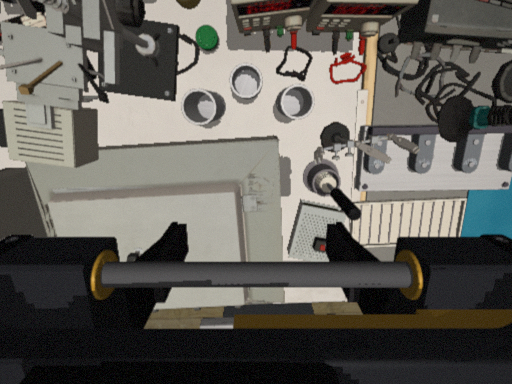

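The view shows the cans at (200,107), (246,82) and (295,102), all upright. The pot is at (325,180), and a soldering-stand arm is to the left at (40,60).

>>> {"name": "step_arm", "arguments": {
  "targets": [
    [0.26,0.25,0,0,0,6.7,1],
    [0.26,0.25,0,0,0,6.7,1],
    [0.26,0.25,0,0,0,6.7,1],
    [0.26,0.25,0,0,0,6.7,1],
    [0.26,0.25,0,0,0,6.7,1]
  ]
}}

```text
time: 3.53
position: [0.562, 0.0265, 0.3625]
tool_rot: [3.022, 0.858, -0.0]
ft_force: [0.1, -0.2, -1.4]
grip_width: 1.0
grip_force: 0.0
```

>>> {"name": "step_arm", "arguments": {
  "targets": [
    [0.26,0.25,0,0,0,6.7,1],
    [0.26,0.25,0,0,0,6.7,1],
    [0.26,0.25,0,0,0,6.7,1],
    [0.26,0.25,0,0,0,6.7,1],
    [0.26,0.25,0,0,0,6.7,1]
  ]
}}

```text
time: 3.95
position: [0.575, 0.039, 0.3625]
tool_rot: [2.647, 1.692, -0.0]
ft_force: [-0.3, 0.4, 0.0]
grip_width: 1.002
grip_force: 0.0
```

>>> {"name": "step_arm", "arguments": {
  "targets": [
    [0.26,0.25,0,0,0,6.7,1],
    [0.26,0.25,0,0,0,6.7,1],
    [0.26,0.25,0,0,0,6.7,1],
    [0.26,0.25,0,0,0,6.7,1],
    [0.26,0.25,0,0,0,6.7,1]
  ]
}}

```text
time: 4.37
position: [0.588, 0.0515, 0.3625]
tool_rot: [2.046, 2.383, -0.0]
ft_force: [-0.0, -0.6, 0.6]
grip_width: 1.001
grip_force: 0.0
```

>>> {"name": "step_arm", "arguments": {
  "targets": [
    [0.26,0.25,0,0,0,6.7,1],
    [0.26,0.25,0,0,0,6.7,1],
    [0.26,0.25,0,0,0,6.7,1],
    [0.26,0.25,0,0,0,6.7,1],
    [0.26,0.25,0,0,0,6.7,1]
  ]
}}

```text
time: 4.78
position: [0.6011, 0.064, 0.3625]
tool_rot: [1.273, 2.872, -0.0]
ft_force: [-0.9, -0.6, 0.5]
grip_width: 1.0
grip_force: 0.0
```

>>> {"name": "step_arm", "arguments": {
  "targets": [
    [0.26,0.25,0,0,0,6.7,1],
    [0.26,0.25,0,0,0,6.7,1],
    [0.26,0.25,0,0,0,6.7,1],
    [0.26,0.25,0,0,0,6.7,1],
    [0.26,0.25,0,0,0,6.7,1]
  ]
}}

```text
time: 5.2
position: [0.6141, 0.0764, 0.3624]
tool_rot: [-0.391, -3.117, 0.001]
ft_force: [-0.0, -0.7, 0.3]
grip_width: 0.999
grip_force: 0.0
```

>>> {"name": "step_arm", "arguments": {
  "targets": [
    [0.26,0.25,0,0,0,6.7,1],
    [0.26,0.25,0,0,0,6.7,1],
    [0.26,0.25,0,0,0,6.7,1],
    [0.26,0.25,0,0,0,6.7,1],
    [0.26,0.25,0,0,0,6.7,1]
  ]
}}

```text
time: 5.62
position: [0.6272, 0.0888, 0.3624]
tool_rot: [0.523, -3.097, 0.001]
ft_force: [-1.0, 0.7, -1.0]
grip_width: 1.001
grip_force: 0.0
```

>>> {"name": "step_arm", "arguments": {
  "targets": [
    [0,0,-2.5,0,0,0,1],
    [0,0,-2.5,0,0,0,1],
    [0,0,-2.5,0,0,0,1],
    [0,0,0,0,0,0,1],
    [0,0,0,0,0,0,1]
  ]
}}

```text
time: 6.03
position: [0.6265, 0.0885, 0.2867]
tool_rot: [0.515, -3.097, 0.001]
ft_force: [-0.0, -0.1, 0.0]
grip_width: 1.003
grip_force: 0.0
```

>>> {"name": "step_arm", "arguments": {
  "targets": [
    [0.1,-0.08,-3.2,0,0,0,1],
    [0,0,-3.2,0,0,0,1],
    [0,0,-3.2,0,0,0,1],
    [0,0,-3.2,0,0,0,1],
    [0,0,-3.2,0,0,0,1]
  ]
}}

```text
time: 6.45
position: [0.6296, 0.089, 0.1287]
tool_rot: [-0.515, 3.095, -0.001]
ft_force: [0.9, 0.4, 0.1]
grip_width: 1.001
grip_force: 0.0
```

>>> {"name": "step_arm", "arguments": {
  "targets": [
    [0,0,-2,0,0,0,1],
    [0,0,-2,0,0,0,1],
    [0,0,0,0,0,0,0.9],
    [0,0,0,0,0,0,0.7],
    [0,0,0,0,0,0,0.4]
  ]
}}

```text
time: 6.87
position: [0.6296, 0.0896, 0.0901]
tool_rot: [-0.516, 3.095, 0.0]
ft_force: [0.7, 1.1, 1.1]
grip_width: 0.855
grip_force: 0.0
```

>>> {"name": "step_arm", "arguments": {
  "targets": [
    [0,0,0,0,0,0,0.4],
    [0,0,0,0,0,0,0.4],
    [0,0,0,0,0,0,0.4],
    [0,0,0,0,0,0,0.4],
    [0,0,0,0,0,0,0.4]
  ]
}}

```text
time: 7.28
position: [0.6282, 0.0895, 0.0883]
tool_rot: [-0.518, 3.098, 0.0]
ft_force: [0.2, -0.3, 3.2]
grip_width: 0.542
grip_force: 25.0
```

>>> {"name": "step_arm", "arguments": {
  "targets": [
    [0,0,1,0,0,0,0.4],
    [0,0,2.5,0,0,0,0.4],
    [0,0,3,0,0,0,0.4],
    [0,0,3.3,0,0,0,0.4],
    [0,0,3.3,0,0,0,0.4]
  ]
}}

```text
time: 7.7
position: [0.6269, 0.089, 0.2194]
tool_rot: [0.518, -3.096, -0.0]
ft_force: [0.9, -0.5, -3.0]
grip_width: 0.538
grip_force: 25.0
```

>>> {"name": "step_arm", "arguments": {
  "targets": [
    [0,0,3.3,0,0,0,0.4],
    [0,0,3.3,0,0,0,0.4],
    [0,0,2.5,0,0,0,0.4],
    [-0.5,-1,0,0,0,-2,0.4],
    [-1.5,-3,0,0,0,-2,0.4]
  ]
}}

```text
time: 8.12
position: [0.6082, 0.0559, 0.3117]
tool_rot: [-0.421, 3.109, 0.008]
ft_force: [-0.7, 0.1, -3.0]
grip_width: 0.541
grip_force: 25.0
```

>>> {"name": "step_arm", "arguments": {
  "targets": [
    [-1.5,-3.2,0,0,0,-2,0.4],
    [-1.5,-3.2,0,0,0,-2,0.4],
    [-1.5,-3.2,0,0,0,-2,0.4],
    [-1.5,-3.2,0,0,0,-2,0.4],
    [-1.5,-3.2,0,0,0,-2,0.4]
  ]
}}

```text
time: 8.53
position: [0.5313, -0.1118, 0.3093]
tool_rot: [0.134, -3.137, -0.0]
ft_force: [0.6, 0.1, -4.4]
grip_width: 0.54
grip_force: 25.0
```

>>> {"name": "step_arm", "arguments": {
  "targets": [
    [-1.5,-3.2,0,0,0,-2,0.4],
    [-1.5,-3.2,0,0,0,-2,0.4],
    [-1.5,-3.2,0,0,0,-2,0.4],
    [-1,-2.3,0,0,0,-0.5,0.4],
    [0,0,0,0,0,0,0.4]
  ]
}}

```text
time: 8.95
position: [0.4737, -0.2372, 0.3089]
tool_rot: [-0.059, -3.137, 0.005]
ft_force: [-0.4, -0.5, -3.3]
grip_width: 0.543
grip_force: 25.0
```

>>> {"name": "step_arm", "arguments": {
  "targets": [
    [0,0,0,0,0,0,0.4],
    [0,0,0,0,0,0,0.4],
    [0,0,0,0,0,0,0.4],
    [0,0,0,0,0,0,0.4],
    [0,0,0,0,0,0,0.4]
  ]
}}

```text
time: 9.37
position: [0.4783, -0.2284, 0.3096]
tool_rot: [-0.038, -3.141, -0.0]
ft_force: [0.3, 0.4, -3.5]
grip_width: 0.544
grip_force: 25.0
```

>>> {"name": "step_arm", "arguments": {
  "targets": [
    [-0.3,-0.3,-2,0,0,0,0.4],
    [0,0,-3.3,0,0,0,0.4],
    [0,0,-3.3,0,0,0,0.4],
    [0,0,-3.3,0,0,0,0.4],
    [0,0,-3,0,0,0,0.4]
  ]
}}

```text
time: 9.78
position: [0.4746, -0.232, 0.1589]
tool_rot: [-0.04, -3.141, 0.0]
ft_force: [1.1, -1.2, -3.8]
grip_width: 0.542
grip_force: 25.0
```

>>> {"name": "step_arm", "arguments": {
  "targets": [
    [0,0,-2,0,0,0,0.4],
    [0,0,-1.2,0,0,0,0.4],
    [0,0,-0.6,0,0,0,0.4],
    [0,0,0,0,0,0,0.4],
    [0,0,0,0,0,0,0.4]
  ]
}}

```text
time: 10.2
position: [0.4758, -0.2328, 0.1237]
tool_rot: [0.041, 3.14, -0.001]
ft_force: [-0.9, 0.3, -2.7]
grip_width: 0.541
grip_force: 25.0
```

>>> {"name": "step_arm", "arguments": {
  "targets": [
    [0,0,0,0,0,0,0.4],
    [0,0,0,0,0,0,0.4],
    [0,0,0,0,0,0,0.4],
    [0,0,0,0,0,0,0.4],
    [0,0,0,0,0,0,0.4]
  ]
}}

```text
time: 10.62
position: [0.475, -0.2329, 0.123]
tool_rot: [0.042, 3.141, -0.001]
ft_force: [0.4, 0.4, -3.1]
grip_width: 0.538
grip_force: 25.0
```

```bash
python3 - <<'E'
from h import *
c=cam("wrist");im,D=ctrl.get_image("wrist");save("w3",im)
c=cam("scene");im,D=ctrl.get_image("scene");im=im[130:240,180:360];save("s3",cv2.resize(im,None,fx=4,fy=4,interpolation=cv2.INTER_CUBIC))
E
```

```text
(no output)
```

View pics/w3.png

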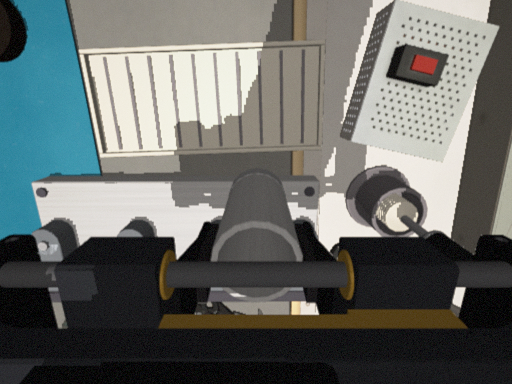

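The wrist view shows the tall can held at (258,230), in front of the leftmost bay over the plate. The pot and brush are to its right at (395,210) and the tray is at (210,100).

>>> {"name": "step_arm", "arguments": {
  "targets": [
    [0,0.12,-0.3,0,0,0,0.4],
    [0,0,-0.3,0,0,0,0.4],
    [0,0,-0.2,0,0,0,0.4],
    [0,0,0,0,0,0,0.4],
    [0,0,0,0,0,0,0.4]
  ]
}}

```text
time: 11.13
position: [0.4747, -0.2314, 0.1143]
tool_rot: [-0.042, -3.141, -0.001]
ft_force: [-0.8, 0.2, -3.1]
grip_width: 0.54
grip_force: 25.0
```

>>> {"name": "step_arm", "arguments": {
  "targets": [
    [0.6,-0.01,0,0,0,0,0.4],
    [0.6,-0.02,0,0,0,0,0.4],
    [0.6,-0.01,0,0,0,0,0.4],
    [0.4,-0.01,0,0,0,0,0.4],
    [0,0,0,0,0,0,0.4]
  ]
}}

```text
time: 11.55
position: [0.4984, -0.2316, 0.1147]
tool_rot: [0.04, 3.14, 0.001]
ft_force: [-0.1, -0.3, -3.5]
grip_width: 0.539
grip_force: 25.0
```

>>> {"name": "step_arm", "arguments": {
  "targets": [
    [0.6,-0.01,0,0,0,0,0.4],
    [0.6,-0.02,0,0,0,0,0.4],
    [0.4,-0.01,0,0,0,0,0.4],
    [0,0,0,0,0,0,0.4],
    [0,0,0,0,0,0,0.4]
  ]
}}

```text
time: 11.97
position: [0.513, -0.2323, 0.1145]
tool_rot: [-0.041, -3.141, -0.001]
ft_force: [-0.5, -0.2, -3.9]
grip_width: 0.545
grip_force: 25.0
```

>>> {"name": "step_arm", "arguments": {
  "targets": [
    [0.6,-0.01,0,0,0,0,0.4],
    [0.6,-0.02,0,0,0,0,0.4],
    [0.6,-0.01,0,0,0,0,0.4],
    [0.5,-0.01,0,0,0,0,0.4],
    [0,0,0,0,0,0,0.4]
  ]
}}

```text
time: 12.38
position: [0.5378, -0.233, 0.1156]
tool_rot: [0.041, 3.139, -0.001]
ft_force: [-1.7, -0.7, 6.1]
grip_width: 0.539
grip_force: 25.0
```

>>> {"name": "step_arm", "arguments": {
  "targets": [
    [0.3,-0.01,0,0,0,0,0.4],
    [0.3,-0.01,0,0,0,0,0.4],
    [0.2,0,0,0,0,0,0.4],
    [0,0,0,0,0,0,0.4],
    [0,0,0,0,0,0,0.4]
  ]
}}

```text
time: 12.8
position: [0.5447, -0.2328, 0.1152]
tool_rot: [0.041, 3.14, 0.0]
ft_force: [-2.2, 1.3, 5.2]
grip_width: 0.537
grip_force: 25.0
```

>>> {"name": "step_arm", "arguments": {
  "targets": [
    [0.2,0,0,0,0,0,0.4],
    [0.2,0,0,0,0,0,0.4],
    [0,0,0,0,0,0,0.4],
    [0,0,0,0,0,0,0.4],
    [0,0,0,0,0,0,0.4]
  ]
}}

```text
time: 13.22
position: [0.5483, -0.2329, 0.1149]
tool_rot: [0.041, 3.141, 0.0]
ft_force: [-1.5, 1.3, 4.5]
grip_width: 0.536
grip_force: 25.0
```

>>> {"name": "step_arm", "arguments": {
  "targets": [
    [0.2,0,0,0,0,0,0.4],
    [0.1,0,0,0,0,0,0.4],
    [0,0,0,0,0,0,0.4],
    [0,0,0,0,0,0,0.4],
    [0,0,0,0,0,0,0.4]
  ]
}}

```text
time: 13.63
position: [0.551, -0.233, 0.1146]
tool_rot: [0.042, 3.141, 0.0]
ft_force: [-1.7, 0.4, 4.2]
grip_width: 0.534
grip_force: 25.0
```

>>> {"name": "step_arm", "arguments": {
  "targets": [
    [0.1,0,0,0,0,0,0.4],
    [0.1,0,0,0,0,0,0.4],
    [0,0,0,0,0,0,0.4],
    [0,0,0,0,0,0,0.4],
    [0,0,0,0,0,0,0.4]
  ]
}}

```text
time: 14.05
position: [0.5527, -0.233, 0.1144]
tool_rot: [-0.042, -3.141, -0.001]
ft_force: [-2.9, 1.5, 2.9]
grip_width: 0.54
grip_force: 25.0
```

```bash
cat >> h.py <<'E'
def look(n,name=None):
    c=cam(n);im,D=ctrl.get_image(n)
    if name:save(name,im)
    return cloud(c,D),D>0,im
E
python3 - <<'E'
from h import *
P,ok,im=look("wrist")
q=P[ok&(abs(P[...,0]-.5455)<.05)&(abs(P[...,1]+.233)<.03)&(abs(P[...,2]-.145)<.008)];print(len(q),q.min(0),q.max(0));q=q[q[:,2]>np.percentile(q[:,2],85)-.003];print(circ(q[:,:2],.0228),circ(q[:,:2]))
q=P[ok&(abs(P[...,1]+.233)<.026)&(P[...,0]<.55)&(P[...,0]>.5)&(P[...,2]>.06)&(P[...,2]<.10)];print("wall",len(q),q.min(0) if len(q) else 0, circ(q[:,:2],.0245) if len(q) else 0)
P,ok,im=look("top")
q=P[ok&(abs(P[...,0]-.5455)<.04)&(abs(P[...,1]+.233)<.03)&(abs(P[...,2]-.145)<.008)];print("top",len(q),circ(q[:,:2],.0228) if len(q)>5 else 0)
E
```

```text
3670 [ 0.52792776 -0.26298382  0.13700004] [ 0.59144547 -0.20300918  0.15299572]
(array([ 0.55725853, -0.23423092]), np.float64(0.003145199920919723), 1123) (array([ 0.55998243, -0.23427463,  0.02515242]), np.float64(0.0028991951859845995), 1123)
wall 1956 [ 0.50017468 -0.25783045  0.06001287] (array([ 0.5326003 , -0.23342648]), np.float64(0.0037314088491440167), 1956)
top 0 0
```

```bash
python3 - <<'E'
from h import *
P,ok,im=look("wrist")
for y in(-.245,-.239,-.233,-.227,-.221):
  r=[]
  for z0,z1 in((.03,.04),(.055,.065),(.075,.085),(.095,.105),(.12,.13),(.135,.142)):
    q=P[ok&(abs(P[...,1]-y)<.003)&(P[...,0]<.56)&(P[...,0]>.49)&(P[...,2]>z0)&(P[...,2]<z1)]
    r.append((np.percentile(q[:,0],5).round(4),len(q)) if len(q)>3 else 0)
  print(y,r)
E
```

```text
-0.245 [0, (np.float64(0.4999), 60), (np.float64(0.508), 64), (np.float64(0.5153), 83), (np.float64(0.5249), 121), (np.float64(0.5304), 106)]
-0.239 [0, (np.float64(0.4978), 62), (np.float64(0.5062), 69), (np.float64(0.5137), 93), (np.float64(0.5233), 123), (np.float64(0.5289), 107)]
-0.233 [0, (np.float64(0.4972), 56), (np.float64(0.5054), 67), (np.float64(0.5129), 95), (np.float64(0.5225), 135), (np.float64(0.5281), 118)]
-0.227 [0, (np.float64(0.4979), 62), (np.float64(0.5062), 70), (np.float64(0.514), 91), (np.float64(0.5238), 122), (np.float64(0.5294), 106)]
-0.221 [0, (np.float64(0.4996), 62), (np.float64(0.5082), 70), (np.float64(0.5159), 88), (np.float64(0.5259), 125), (np.float64(0.5316), 112)]
```

The can has tilted about 21° in the grip, with its foot caught at the plunger. I'll back off, set it down, and regrip lower and harder.

>>> {"name": "step_arm", "arguments": {
  "targets": [
    [-0.5,0.01,0,0,0,0,0.4],
    [-0.5,0.01,0,0,0,0,0.4],
    [-0.5,0.02,0,0,0,0,0.4],
    [-0.5,0.01,0,0,0,0,0.4],
    [0,0,0,0,0,0,0.4]
  ]
}}

```text
time: 14.62
position: [0.5326, -0.2328, 0.1152]
tool_rot: [0.043, 3.14, -0.001]
ft_force: [0.9, 1.3, 3.4]
grip_width: 0.537
grip_force: 25.0
```

>>> {"name": "step_arm", "arguments": {
  "targets": [
    [0,0,-0.1,0,0,0,0.4],
    [0,0,-0.1,0,0,0,0.4],
    [0,0,0,0,0,0,0.5],
    [0,0,0,0,0,0,0.55],
    [0,0,0,0,0,0,0.6]
  ],
  "force": 3
}}

```text
time: 15.03
position: [0.5323, -0.2329, 0.1118]
tool_rot: [-0.042, -3.14, -0.0]
ft_force: [-0.3, 0.3, 0.0]
grip_width: 0.57
grip_force: 0.0
```

>>> {"name": "step_arm", "arguments": {
  "targets": [
    [0,0,0,0,0,0,0.65],
    [0,0,0,0,0,0,0.7],
    [0,0,0,0,0,0,0.75],
    [0,0,0,0,0,0,0.75],
    [0,0,0,0,0,0,0.75]
  ]
}}

```text
time: 15.45
position: [0.5328, -0.2326, 0.1125]
tool_rot: [-0.042, -3.141, -0.0]
ft_force: [0.6, -0.3, -0.2]
grip_width: 0.74
grip_force: 0.0
```

```bash
cat >> h.py <<'E'
def wall(P,ok,y0):
    for y in(y0-.006,y0,y0+.006):
        r=[]
        for z in(.06,.07,.08,.1,.12,.14):
            q=P[ok&(abs(P[...,1]-y)<.003)&(P[...,0]<.57)&(P[...,0]>.4)&(abs(P[...,2]-z)<.005)]
            r.append(np.percentile(q[:,0],5).round(4) if len(q)>3 else 0)
        print("wall y",round(y,3),r)
E
python3 - <<'E'
from h import *
P,ok,im=look("wrist");wall(P,ok,-.233)
E
```

```text
wall y -0.239 [np.float64(0.4844), np.float64(0.4841), np.float64(0.4841), np.float64(0.484), np.float64(0.4841), np.float64(0.484)]
wall y -0.233 [np.float64(0.4833), np.float64(0.4834), np.float64(0.4834), np.float64(0.4834), np.float64(0.4833), np.float64(0.4833)]
wall y -0.227 [np.float64(0.4841), np.float64(0.484), np.float64(0.4839), np.float64(0.4839), np.float64(0.4838), np.float64(0.4839)]
```

>>> {"name": "step_arm", "arguments": {
  "targets": [
    [-1.2,0.02,0,0,0,0,0.75],
    [-1.3,0.02,0,0,0,0,0.75],
    [0,0,-0.8,0,0,0,0.75],
    [0,0,-0.9,0,0,0,0.75],
    [0,0,-0.7,0,0,0,0.75]
  ]
}}

```text
time: 15.92
position: [0.508, -0.2323, 0.0875]
tool_rot: [0.042, 3.141, 0.0]
ft_force: [0.6, -1.0, -0.2]
grip_width: 0.753
grip_force: 0.0
```

>>> {"name": "step_arm", "arguments": {
  "targets": [
    [0,0,0,0,0,0,0.65],
    [0,0,0,0,0,0,0.4],
    [0,0,0,0,0,0,0.4],
    [0,0,0,0,0,0,0.4],
    [0,0,0,0,0,0,0.4]
  ],
  "force": 60
}}

```text
time: 16.33
position: [0.5084, -0.232, 0.0888]
tool_rot: [0.041, 3.141, 0.0]
ft_force: [-0.1, 0.6, -1.6]
grip_width: 0.54
grip_force: 60.0
```

>>> {"name": "step_arm", "arguments": {
  "targets": [
    [0.5,-0.01,0,0,0,0,0.4],
    [0.5,-0.02,0,0,0,0,0.4],
    [0.5,-0.01,0,0,0,0,0.4],
    [0,0,0,0,0,0,0.4],
    [0,0,0,0,0,0,0.4]
  ]
}}

```text
time: 16.75
position: [0.5214, -0.2321, 0.0888]
tool_rot: [-0.042, -3.137, -0.001]
ft_force: [-5.4, 2.3, 6.3]
grip_width: 0.534
grip_force: 60.0
```

```bash
python3 - <<'E'
from h import *
P,ok,im=look("wrist");wall(P,ok,-.233)
E
```

```text
wall y -0.239 [np.float64(0.4966), np.float64(0.4967), np.float64(0.4968), np.float64(0.4967), np.float64(0.4969), np.float64(0.4968)]
wall y -0.233 [np.float64(0.4958), np.float64(0.496), np.float64(0.4961), np.float64(0.4959), np.float64(0.4963), np.float64(0.4961)]
wall y -0.227 [np.float64(0.4965), np.float64(0.4967), np.float64(0.4968), np.float64(0.4966), np.float64(0.4969), np.float64(0.4967)]
```

>>> {"name": "step_arm", "arguments": {
  "targets": [
    [0.4,-0.01,0,0,0,0,0.4],
    [0.4,-0.01,0,0,0,0,0.4],
    [0.4,-0.01,0,0,0,0,0.4],
    [0,0,0,0,0,0,0.4],
    [0,0,0,0,0,0,0.4]
  ]
}}

```text
time: 17.22
position: [0.534, -0.2323, 0.0888]
tool_rot: [-0.042, -3.138, -0.001]
ft_force: [-5.1, 1.7, 4.7]
grip_width: 0.534
grip_force: 60.0
```

>>> {"name": "step_arm", "arguments": {
  "targets": [
    [0.4,-0.01,0,0,0,0,0.4],
    [0.3,-0.01,0,0,0,0,0.4],
    [0.3,-0.01,0,0,0,0,0.4],
    [0,0,0,0,0,0,0.4],
    [0,0,0,0,0,0,0.4]
  ]
}}

```text
time: 17.63
position: [0.5452, -0.2326, 0.0888]
tool_rot: [0.041, 3.141, 0.001]
ft_force: [-2.5, 2.5, 2.9]
grip_width: 0.531
grip_force: 60.0
```

```bash
python3 - <<'E'
from h import *
P,ok,im=look("wrist");wall(P,ok,-.233)
E
```

```text
wall y -0.239 [np.float64(0.5205), np.float64(0.5205), np.float64(0.5206), np.float64(0.5204), np.float64(0.5204), np.float64(0.5202)]
wall y -0.233 [np.float64(0.52), np.float64(0.52), np.float64(0.52), np.float64(0.5199), np.float64(0.5199), np.float64(0.5196)]
wall y -0.227 [np.float64(0.5207), np.float64(0.5206), np.float64(0.5207), np.float64(0.5207), np.float64(0.5206), np.float64(0.5205)]
```

>>> {"name": "step_arm", "arguments": {
  "targets": [
    [0.1,0,0,0,0,0,0.4],
    [0.1,0,0,0,0,0,0.4],
    [0.1,0,0,0,0,0,0.4],
    [0,0,0,0,0,0,0.4],
    [0,0,0,0,0,0,0.4]
  ]
}}

```text
time: 18.1
position: [0.5466, -0.2327, 0.0888]
tool_rot: [-0.042, -3.138, -0.001]
ft_force: [-6.5, 3.2, 7.2]
grip_width: 0.534
grip_force: 60.0
```

>>> {"name": "step_arm", "arguments": {
  "targets": [
    [0.1,-0.05,0,0,0,0,0.4],
    [0,0,0,0,0,0,0.6],
    [0,0,0,0,0,0,0.74],
    [0,0,0,0,0,0,0.74],
    [0,0,0,0,0,0,0.74]
  ]
}}

```text
time: 18.52
position: [0.5494, -0.237, 0.0888]
tool_rot: [0.045, 3.139, -0.006]
ft_force: [1.1, -6.6, -0.1]
grip_width: 0.709
grip_force: 3.0
```

>>> {"name": "step_arm", "arguments": {
  "targets": [
    [0,0,1,0,0,0,0.74],
    [0,0,2,0,0,0,0.74],
    [0,0,2,0,0,0,0.74],
    [0,0,2,0,0,0,0.74],
    [0,0,2,0,0,0,0.74]
  ]
}}

```text
time: 18.93
position: [0.5492, -0.2335, 0.1796]
tool_rot: [0.042, 3.14, 0.001]
ft_force: [0.2, -1.2, 0.6]
grip_width: 0.743
grip_force: 0.0
```

```bash
python3 - <<'E'
from h import *
P,ok,im=look("wrist");wall(P,ok,-.233);cans(P,ok,dict(tall=(.545,-.233,.145)))
P,ok,im=look("top");cans(P,ok,dict(tall=(.545,-.233,.145),short=(.662,.023,.08),mid=(.629,-.05,.1)))
E
```

```text
wall y -0.239 [np.float64(0.5219), np.float64(0.5218), np.float64(0.5219), np.float64(0.5218), np.float64(0.5217), np.float64(0.5217)]
wall y -0.233 [np.float64(0.5213), np.float64(0.5212), np.float64(0.5213), np.float64(0.5211), np.float64(0.5211), np.float64(0.521)]
wall y -0.227 [np.float64(0.5221), np.float64(0.522), np.float64(0.5218), np.float64(0.5219), np.float64(0.5218), np.float64(0.5218)]
tall top 0.1455 ring (array([ 0.54500938, -0.23343856,  0.02239881]), np.float64(0.0021485832017850257), 952)
tall none
short top 0.0815 ring (array([0.61928703, 0.03709403, 0.02197892]), np.float64(0.0011698521093169397), 19)
mid top 0.1019 ring (array([ 0.62937224, -0.04971386,  0.0223735 ]), np.float64(0.0010435502839138307), 67)
```

```bash
python3 - <<'E'
from h import *
P,ok,im=look("top",)
m=ok&(P[...,0]>.56)&(P[...,0]<.72)&(P[...,1]>-.02)&(P[...,1]<.17)&(abs(P[...,2]-.08)<.008)
n,l,st,ce=cv2.connectedComponentsWithStats(m.astype(np.uint8),connectivity=8)
for i in range(1,n):
    if st[i,4]>20:q=P[l==i];print(st[i],q.mean(0),circ(q[q[:,2]>.077][:,:2]))
E
```

```text
[158 134  20  19 108] [0.61807762 0.03820328 0.0790502 ] (array([0.61846493, 0.03747148, 0.02241524]), np.float64(0.001239476622033247), 90)
```

>>> {"name": "step_arm", "arguments": {
  "targets": [
    [-1,0,3,0,0,0,0.9],
    [-1,0,3,0,0,0,1],
    [-1,0,3,0,0,0,1],
    [-1,0,3,0,0,0,1],
    [2,3,0,0,0,1.9,1]
  ]
}}

```text
time: 19.5
position: [0.5266, -0.2135, 0.3031]
tool_rot: [0.013, 3.139, -0.014]
ft_force: [2.3, -3.6, -0.9]
grip_width: 0.98
grip_force: 0.0
```

>>> {"name": "step_arm", "arguments": {
  "targets": [
    [2,3.1,0,0,0,1.9,1],
    [2,3.1,0,0,0,1.9,1],
    [2,3.1,0,0,0,1.9,1],
    [2,3.1,0,0,0,1.9,1],
    [2,3,0,0,0,1.9,1]
  ]
}}

```text
time: 19.92
position: [0.6294, -0.0483, 0.2973]
tool_rot: [0.272, -3.129, -0.001]
ft_force: [0.2, -0.2, 0.1]
grip_width: 1.001
grip_force: 0.0
```

>>> {"name": "step_arm", "arguments": {
  "targets": [
    [0,0,-2,0,0,0,1],
    [0,0,-3,0,0,0,1],
    [0,0,-2,0,0,0,1],
    [0,0,0,0,0,0,1],
    [0,0,0,0,0,0,1]
  ]
}}

```text
time: 20.33
position: [0.628, -0.0499, 0.2269]
tool_rot: [0.27, -3.127, -0.002]
ft_force: [1.2, 0.1, -0.4]
grip_width: 0.997
grip_force: 0.0
```

>>> {"name": "step_arm", "arguments": {
  "targets": [
    [0,0,0,0,0,0,1],
    [0,0,0,0,0,0,1],
    [0,0,0,0,0,0,1],
    [0,0,0,0,0,0,1],
    [0,0,0,0,0,0,1]
  ]
}}

```text
time: 20.75
position: [0.6292, -0.0498, 0.2294]
tool_rot: [-0.27, 3.129, -0.001]
ft_force: [0.4, 0.3, -0.7]
grip_width: 1.001
grip_force: 0.0
```

>>> {"name": "step_arm", "arguments": {
  "targets": [
    [0,0,-3.2,0,0,0,1],
    [0,0,-3.2,0,0,0,1],
    [0,0,-3.2,0,0,0,1],
    [0,0,-3.2,0,0,0,1],
    [0,0,-2.4,0,0,0,1]
  ]
}}

```text
time: 21.17
position: [0.6279, -0.0501, 0.0742]
tool_rot: [0.27, -3.128, -0.0]
ft_force: [0.1, -0.1, -0.2]
grip_width: 1.0
grip_force: 0.0
```

>>> {"name": "step_arm", "arguments": {
  "targets": [
    [0,0,-1.2,0,0,0,1],
    [0,0,-0.7,0,0,0,1],
    [0,0,0,0,0,0,0.9],
    [0,0,0,0,0,0,0.7],
    [0,0,0,0,0,0,0.4]
  ]
}}

```text
time: 21.58
position: [0.6303, -0.0496, 0.0596]
tool_rot: [-0.27, 3.127, -0.001]
ft_force: [0.4, -0.2, 0.7]
grip_width: 0.855
grip_force: 0.0
```

>>> {"name": "step_arm", "arguments": {
  "targets": [
    [0,0,0,0,0,0,0.4],
    [0,0,0,0,0,0,0.4],
    [0,0,0,0,0,0,0.4],
    [0,0,0,0,0,0,0.4],
    [0,0,0,0,0,0,0.4]
  ],
  "force": 60
}}

```text
time: 22.0
position: [0.6291, -0.0493, 0.0581]
tool_rot: [-0.271, 3.129, 0.0]
ft_force: [-0.6, 0.9, 2.3]
grip_width: 0.549
grip_force: 60.0
```

>>> {"name": "step_arm", "arguments": {
  "targets": [
    [0,0,1,0,0,0,0.4],
    [0,0,2.5,0,0,0,0.4],
    [0,0,3,0,0,0,0.4],
    [0,0,3.3,0,0,0,0.4],
    [0,0,3.3,0,0,0,0.4]
  ]
}}

```text
time: 22.42
position: [0.6278, -0.0499, 0.1894]
tool_rot: [0.271, -3.128, -0.001]
ft_force: [1.1, 0.0, -3.7]
grip_width: 0.548
grip_force: 60.0
```

>>> {"name": "step_arm", "arguments": {
  "targets": [
    [0,0,3.3,0,0,0,0.4],
    [0,0,3.3,0,0,0,0.4],
    [0,0,3,0,0,0,0.4],
    [0,0,2,0,0,0,0.4],
    [0,0,0,0,0,0,0.4]
  ]
}}

```text
time: 22.83
position: [0.6305, -0.0491, 0.3096]
tool_rot: [-0.27, 3.123, -0.002]
ft_force: [1.5, -0.2, -3.1]
grip_width: 0.545
grip_force: 60.0
```

>>> {"name": "step_arm", "arguments": {
  "targets": [
    [-0.8,-1.3,0,0,0,0,0.4],
    [-1.8,-3,0,0,0,0,0.4],
    [-1.9,-3.2,0,0,0,0,0.4],
    [-1.9,-3.2,0,0,0,0,0.4],
    [-1.9,-3.2,0,0,0,0,0.4]
  ]
}}

```text
time: 23.25
position: [0.5437, -0.1899, 0.3023]
tool_rot: [0.271, -3.127, -0.002]
ft_force: [0.7, -1.3, -4.0]
grip_width: 0.547
grip_force: 60.0
```

>>> {"name": "step_arm", "arguments": {
  "targets": [
    [-1.9,-3.2,0,0,0,0,0.4],
    [-1.9,-3.2,0,0,0,0,0.4],
    [-1.9,-3.2,0,0,0,0,0.4],
    [-1.3,-2,0,0,0,0,0.4],
    [-0.5,-0.8,0,0,0,0,0.4]
  ]
}}

```text
time: 23.67
position: [0.4662, -0.318, 0.3021]
tool_rot: [0.257, -3.126, -0.001]
ft_force: [-1.2, -1.0, -3.8]
grip_width: 0.548
grip_force: 60.0
```

>>> {"name": "step_arm", "arguments": {
  "targets": [
    [0,0,-2,0,0,0,0.4],
    [0,0,-3.3,0,0,0,0.4],
    [0,0,-3.3,0,0,0,0.4],
    [0,0,-3.3,0,0,0,0.4],
    [0,0,-2,0,0,0,0.4]
  ]
}}

```text
time: 24.08
position: [0.4683, -0.3105, 0.1605]
tool_rot: [0.272, -3.125, -0.008]
ft_force: [-0.0, 0.0, -3.9]
grip_width: 0.548
grip_force: 60.0
```

>>> {"name": "step_arm", "arguments": {
  "targets": [
    [0,0,-2,0,0,0,0.4],
    [0,0,-1,0,0,0,0.4],
    [0,0,0,0,0,0,0.4],
    [0,0,0,0,0,0,0.4],
    [0,0,0,0,0,0,0.4]
  ]
}}

```text
time: 24.5
position: [0.4717, -0.3128, 0.1367]
tool_rot: [-0.271, 3.128, -0.001]
ft_force: [-0.2, 0.4, -3.1]
grip_width: 0.546
grip_force: 60.0
```

>>> {"name": "step_arm", "arguments": {
  "targets": [
    [0,0.1,-1.8,0,0,0,0.4],
    [0,0,-1.8,0,0,0,0.4],
    [0,0,-1,0,0,0,0.4],
    [0,0,-0.5,0,0,0,0.4],
    [0,0,0,0,0,0,0.4]
  ]
}}

```text
time: 24.92
position: [0.4706, -0.3117, 0.0843]
tool_rot: [0.27, -3.129, -0.001]
ft_force: [-0.9, -0.5, -3.0]
grip_width: 0.546
grip_force: 60.0
```

>>> {"name": "step_arm", "arguments": {
  "targets": [
    [0,0,0,0,0,0,0.4],
    [0,0,0,0,0,0,0.4],
    [0.5,-0.01,0,0,0,0,0.4],
    [0.5,-0.01,0,0,0,0,0.4],
    [0.5,-0.02,0,0,0,0,0.4]
  ]
}}

```text
time: 25.33
position: [0.4868, -0.3124, 0.0852]
tool_rot: [-0.27, 3.129, -0.001]
ft_force: [0.8, 0.0, -3.6]
grip_width: 0.548
grip_force: 60.0
```

>>> {"name": "step_arm", "arguments": {
  "targets": [
    [0.5,-0.01,0,0,0,0,0.4],
    [0.5,-0.01,0,0,0,0,0.4],
    [0.5,-0.02,0,0,0,0,0.4],
    [0.5,-0.01,0,0,0,0,0.4],
    [0,0,0,0,0,0,0.4]
  ]
}}

```text
time: 25.75
position: [0.5073, -0.3122, 0.0847]
tool_rot: [-0.272, 3.128, 0.001]
ft_force: [0.7, -0.6, -2.4]
grip_width: 0.55
grip_force: 60.0
```

```bash
python3 - <<'E'
from h import *
P,ok,im=look("wrist");wall(P,ok,-.313)
E
```

```text
wall y -0.319 [np.float64(0.4839), np.float64(0.4839), np.float64(0.484), np.float64(0.4837), np.float64(0.4838), 0]
wall y -0.313 [np.float64(0.4832), np.float64(0.4833), np.float64(0.4832), np.float64(0.483), np.float64(0.4831), 0]
wall y -0.307 [np.float64(0.4839), np.float64(0.4839), np.float64(0.4838), np.float64(0.4838), np.float64(0.4839), 0]
```

>>> {"name": "step_arm", "arguments": {
  "targets": [
    [0.5,-0.01,0,0,0,0,0.4],
    [0.5,-0.02,0,0,0,0,0.4],
    [0.5,-0.01,0,0,0,0,0.4],
    [0.5,-0.01,0,0,0,0,0.4],
    [0,0,0,0,0,0,0.4]
  ]
}}

```text
time: 26.22
position: [0.5266, -0.3125, 0.0841]
tool_rot: [-0.271, 3.129, 0.002]
ft_force: [-0.3, 1.4, -5.7]
grip_width: 0.545
grip_force: 60.0
```

>>> {"name": "step_arm", "arguments": {
  "targets": [
    [0.5,-0.01,0,0,0,0,0.4],
    [0.5,-0.01,0,0,0,0,0.4],
    [0.4,-0.01,0,0,0,0,0.4],
    [0.2,-0.01,0,0,0,0,0.4],
    [0,0,0,0,0,0,0.4]
  ]
}}

```text
time: 26.63
position: [0.5432, -0.3129, 0.0848]
tool_rot: [-0.272, 3.128, 0.001]
ft_force: [-0.3, 4.3, -4.1]
grip_width: 0.545
grip_force: 60.0
```

>>> {"name": "step_arm", "arguments": {
  "targets": [
    [0.1,0,0,0,0,0,0.4],
    [0.1,0,0,0,0,0,0.4],
    [0.1,0,0,0,0,0,0.4],
    [0,0,0,0,0,0,0.4],
    [0,0,0,0,0,0,0.4]
  ]
}}

```text
time: 27.05
position: [0.5437, -0.313, 0.0847]
tool_rot: [0.27, -3.127, -0.002]
ft_force: [-5.6, 4.6, -0.9]
grip_width: 0.544
grip_force: 60.0
```

```bash
python3 - <<'E'
from h import *
P,ok,im=look("wrist");wall(P,ok,-.313)
E
```

```text
wall y -0.319 [np.float64(0.52), np.float64(0.52), np.float64(0.5201), np.float64(0.5199), np.float64(0.5202), 0]
wall y -0.313 [np.float64(0.5194), np.float64(0.5194), np.float64(0.5196), np.float64(0.5195), np.float64(0.5198), 0]
wall y -0.307 [np.float64(0.5201), np.float64(0.5203), np.float64(0.5203), np.float64(0.5204), np.float64(0.5208), 0]
```

>>> {"name": "step_arm", "arguments": {
  "targets": [
    [0,0,0,0,0,0,0.6],
    [0,0,0,0,0,0,0.72],
    [0,0,0,0,0,0,0.72],
    [0,0,1,0,0,0,0.72],
    [0,0,2,0,0,0,0.72]
  ]
}}

```text
time: 27.52
position: [0.544, -0.3141, 0.1139]
tool_rot: [0.269, -3.129, -0.001]
ft_force: [-0.6, -0.3, 0.4]
grip_width: 0.708
grip_force: 0.0
```

>>> {"name": "step_arm", "arguments": {
  "targets": [
    [0,0,3,0,0,0,0.72],
    [-0.5,0,3,0,0,0,0.72],
    [-0.5,0,3,0,0,0,0.72],
    [-0.5,0,3,0,0,0,0.8],
    [-0.5,0,3,0,0,0,0.9]
  ]
}}

```text
time: 27.93
position: [0.5253, -0.3141, 0.2679]
tool_rot: [-0.27, 3.127, -0.004]
ft_force: [0.2, -0.7, -0.1]
grip_width: 0.8
grip_force: 0.0
```

```bash
cat >> h.py <<'E'
def status(names=("top","wrist")):
    for n in names:
        P,ok,_=look(n);print(n);cans(P,ok,dict(tall=(.5457,-.2335,.145),mid=(.5437,-.3135,.125),short_seat=(.5417,-.3935,.105),short=(.6185,.0375,.08)))
E
python3 -c "
from h import *
status(); s=ctrl.get_state(); print(s['position'],s['joint_positions'])"
```

```text
top
tall top 0.1466 ring (array([ 0.54574367, -0.2331546 ,  0.0223424 ]), np.float64(0.002279837172051266), 41)
mid top 0.1286 ring (array([ 0.54482531, -0.3149182 ,  0.0204806 ]), np.float64(0.0010772192784693172), 11)
short_seat none
short top 0.0822 ring (array([0.61870295, 0.03691126, 0.02232594]), np.float64(0.0012640037541861012), 61)
wrist
tall top 0.1456 ring (array([ 0.54527797, -0.23370788,  0.02249095]), np.float64(0.0028648589427981296), 397)
mid top 0.1258 ring (array([ 0.54349537, -0.31337984,  0.02239835]), np.float64(0.001082222543199741), 386)
short_seat none
short none
[ 0.52761889 -0.31522516  0.272088  ] [ 1.20905458  0.33559265 -0.90824393  1.4558779   0.26821562  1.46605929
  2.04536534]
```

>>> {"name": "step_arm", "arguments": {
  "targets": [
    [0.4,1.5,1,0,0,0,1],
    [0.8,3.2,1,0,0,0,1],
    [0.8,3.2,0,0,0,0,1],
    [0.8,3.2,0,0,0,0,1],
    [0.8,3.2,0,0,0,0,1]
  ]
}}

```text
time: 28.45
position: [0.5612, -0.1678, 0.2848]
tool_rot: [-0.271, 3.129, 0.0]
ft_force: [0.7, -0.2, 0.8]
grip_width: 0.992
grip_force: 0.0
```

>>> {"name": "step_arm", "arguments": {
  "targets": [
    [0.9,3.2,0,0,0,0,1],
    [0.9,3.2,0,0,0,0,1],
    [0.9,3.2,0,0,0,0,1],
    [0.9,3.2,0,0,0,0,1],
    [0.9,3.2,0,0,0,0,1]
  ]
}}

```text
time: 28.87
position: [0.6058, -0.0077, 0.2846]
tool_rot: [0.272, -3.13, -0.0]
ft_force: [0.2, 0.5, -0.4]
grip_width: 1.0
grip_force: 0.0
```

>>> {"name": "step_arm", "arguments": {
  "targets": [
    [0.9,3.2,0,0,0,0,1],
    [0.3,1.6,-1,0,0,0,1],
    [0,0,-3,0,0,0,1],
    [0,0,-3,0,0,0,1],
    [0,0,-1,0,0,0,1]
  ]
}}

```text
time: 29.28
position: [0.6154, 0.0387, 0.2004]
tool_rot: [0.274, -3.124, -0.001]
ft_force: [-1.2, -0.8, -0.5]
grip_width: 1.0
grip_force: 0.0
```

>>> {"name": "step_arm", "arguments": {
  "targets": [
    [0,0,0,0,0,0,1],
    [0,0,0,0,0,0,1],
    [0,0,0,0,0,0,1],
    [0,0,0,0,0,0,1],
    [0,0,0,0,0,0,1]
  ]
}}

```text
time: 29.7
position: [0.6187, 0.0375, 0.2062]
tool_rot: [-0.269, 3.128, -0.0]
ft_force: [0.1, 0.4, -0.6]
grip_width: 1.001
grip_force: 0.0
```

Position is good. Next is the descent to 0.040 (16.6 cm).

>>> {"name": "step_arm", "arguments": {
  "targets": [
    [0,0,-3.2,0,0,0,1],
    [0,0,-3.2,0,0,0,1],
    [0,0,-3.2,0,0,0,1],
    [0,0,-3.2,0,0,0,1],
    [0,0,-2,0,0,0,1]
  ]
}}

```text
time: 30.12
position: [0.6168, 0.0367, 0.0542]
tool_rot: [0.269, -3.128, 0.0]
ft_force: [-1.5, -1.1, -0.2]
grip_width: 0.998
grip_force: 0.0
```

>>> {"name": "step_arm", "arguments": {
  "targets": [
    [0,0,-1.2,0,0,0,1],
    [0,0,-0.6,0,0,0,1],
    [0,0,0,0,0,0,0.9],
    [0,0,0,0,0,0,0.7],
    [0,0,0,0,0,0,0.4]
  ]
}}

```text
time: 30.53
position: [0.6193, 0.0378, 0.0405]
tool_rot: [-0.27, 3.127, -0.0]
ft_force: [0.2, -0.0, 0.7]
grip_width: 0.852
grip_force: 0.0
```

>>> {"name": "step_arm", "arguments": {
  "targets": [
    [0,0,0,0,0,0,0.4],
    [0,0,0,0,0,0,0.4],
    [0,0,0,0,0,0,0.4],
    [0,0,0,0,0,0,0.4],
    [0,0,0,0,0,0,0.4]
  ],
  "force": 60
}}

```text
time: 30.95
position: [0.6181, 0.0383, 0.0392]
tool_rot: [-0.271, 3.129, 0.001]
ft_force: [-1.2, 1.2, 2.3]
grip_width: 0.545
grip_force: 60.0
```

>>> {"name": "step_arm", "arguments": {
  "targets": [
    [0,0,1,0,0,0,0.4],
    [0,0,2.5,0,0,0,0.4],
    [0,0,3,0,0,0,0.4],
    [0,0,3.3,0,0,0,0.4],
    [0,0,3.3,0,0,0,0.4]
  ]
}}

```text
time: 31.37
position: [0.6167, 0.0369, 0.1702]
tool_rot: [0.27, -3.127, 0.0]
ft_force: [0.6, -0.8, -4.8]
grip_width: 0.546
grip_force: 60.0
```

>>> {"name": "step_arm", "arguments": {
  "targets": [
    [0,0,3.3,0,0,0,0.4],
    [0,0,3.3,0,0,0,0.4],
    [0,0,3,0,0,0,0.4],
    [0,0,3,0,0,0,0.4],
    [0,0,0,0,0,0,0.4]
  ]
}}

```text
time: 31.78
position: [0.6199, 0.0382, 0.302]
tool_rot: [-0.269, 3.121, -0.001]
ft_force: [1.3, 1.1, -3.4]
grip_width: 0.546
grip_force: 60.0
```

>>> {"name": "step_arm", "arguments": {
  "targets": [
    [-0.5,-1.5,0,0,0,0,0.4],
    [-1.1,-3.2,0,0,0,0,0.4],
    [-1.1,-3.2,0,0,0,0,0.4],
    [-1.1,-3.2,0,0,0,0,0.4],
    [-1.1,-3.2,0,0,0,0,0.4]
  ]
}}

```text
time: 32.2
position: [0.5671, -0.1071, 0.294]
tool_rot: [0.271, -3.127, -0.0]
ft_force: [0.0, -0.0, -4.6]
grip_width: 0.548
grip_force: 60.0
```

>>> {"name": "step_arm", "arguments": {
  "targets": [
    [-1.1,-3.2,0,0,0,0,0.4],
    [-1.1,-3.2,0,0,0,0,0.4],
    [-1.1,-3.2,0,0,0,0,0.4],
    [-1.1,-3.2,0,0,0,0,0.4],
    [-1.1,-3.2,0,0,0,0,0.4]
  ]
}}

```text
time: 32.62
position: [0.512, -0.2669, 0.2942]
tool_rot: [0.27, -3.128, -0.001]
ft_force: [1.3, -0.1, -3.7]
grip_width: 0.547
grip_force: 60.0
```

>>> {"name": "step_arm", "arguments": {
  "targets": [
    [-1.1,-3.2,0,0,0,0,0.4],
    [-1.1,-3.2,0,0,0,0,0.4],
    [-1.1,-3.2,0,0,0,0,0.4],
    [-1.1,-2.7,0,0,0,0,0.4],
    [-0.2,-0.5,-2,0,0,0,0.4]
  ]
}}

```text
time: 33.03
position: [0.4644, -0.4021, 0.2766]
tool_rot: [0.255, -3.131, 0.009]
ft_force: [0.1, -1.5, -4.5]
grip_width: 0.548
grip_force: 60.0
```

>>> {"name": "step_arm", "arguments": {
  "targets": [
    [0,0,-3.3,0,0,0,0.4],
    [0,0,-3.3,0,0,0,0.4],
    [0,0,-3.3,0,0,0,0.4],
    [0,0,-3.3,0,0,0,0.4],
    [0,0,-1,0,0,0,0.4]
  ]
}}

```text
time: 33.45
position: [0.4635, -0.3911, 0.1267]
tool_rot: [0.27, -3.122, -0.013]
ft_force: [-1.8, 1.4, -4.7]
grip_width: 0.549
grip_force: 60.0
```

>>> {"name": "step_arm", "arguments": {
  "targets": [
    [0,0,0,0,0,0,0.4],
    [0,0,0,0,0,0,0.4],
    [0,0,0,0,0,0,0.4],
    [0,0,0,0,0,0,0.4],
    [0,0,0,0,0,0,0.4]
  ]
}}

```text
time: 33.87
position: [0.4689, -0.3942, 0.1357]
tool_rot: [-0.27, 3.128, -0.004]
ft_force: [0.3, -0.4, -4.2]
grip_width: 0.547
grip_force: 60.0
```

>>> {"name": "step_arm", "arguments": {
  "targets": [
    [0,0.25,-2.5,0,0,0,0.4],
    [0,0,-2.5,0,0,0,0.4],
    [0,0,-1.3,0,0,0,0.4],
    [0,0,-0.4,0,0,0,0.4],
    [0,0,0,0,0,0,0.4]
  ]
}}

```text
time: 34.28
position: [0.4675, -0.3909, 0.0661]
tool_rot: [0.27, -3.129, -0.002]
ft_force: [0.3, 0.4, -3.6]
grip_width: 0.547
grip_force: 60.0
```

>>> {"name": "step_arm", "arguments": {
  "targets": [
    [0,0,0,0,0,0,0.4],
    [0,0,0,0,0,0,0.4],
    [0,0,0,0,0,0,0.4],
    [0,0,0,0,0,0,0.4],
    [0,0,0,0,0,0,0.4]
  ]
}}

```text
time: 34.7
position: [0.4682, -0.3913, 0.0673]
tool_rot: [-0.27, 3.129, -0.001]
ft_force: [0.7, -0.2, -4.2]
grip_width: 0.549
grip_force: 60.0
```

>>> {"name": "step_arm", "arguments": {
  "targets": [
    [0,-0.03,-0.15,0,0,0,0.4],
    [0.5,-0.01,0,0,0,0,0.4],
    [0.5,-0.01,0,0,0,0,0.4],
    [0.5,-0.02,0,0,0,0,0.4],
    [0,0,0,0,0,0,0.4]
  ]
}}

```text
time: 35.12
position: [0.4847, -0.3912, 0.0653]
tool_rot: [-0.272, 3.128, 0.0]
ft_force: [0.7, 0.9, -4.0]
grip_width: 0.544
grip_force: 60.0
```

>>> {"name": "step_arm", "arguments": {
  "targets": [
    [0.5,-0.01,0,0,0,0,0.4],
    [0.5,-0.01,0,0,0,0,0.4],
    [0.5,-0.02,0,0,0,0,0.4],
    [0.5,-0.01,0,0,0,0,0.4],
    [0,0,0,0,0,0,0.4]
  ]
}}

```text
time: 35.53
position: [0.5044, -0.3918, 0.0652]
tool_rot: [-0.272, 3.128, 0.0]
ft_force: [0.4, 0.6, -3.7]
grip_width: 0.544
grip_force: 60.0
```

>>> {"name": "step_arm", "arguments": {
  "targets": [
    [0.5,-0.01,0,0,0,0,0.4],
    [0.5,-0.02,0,0,0,0,0.4],
    [0.5,-0.01,0,0,0,0,0.4],
    [0.5,-0.01,0,0,0,0,0.4],
    [0,0,0,0,0,0,0.4]
  ]
}}

```text
time: 35.95
position: [0.5228, -0.3921, 0.0647]
tool_rot: [0.271, -3.129, -0.002]
ft_force: [-1.9, 2.0, -2.9]
grip_width: 0.543
grip_force: 60.0
```

>>> {"name": "step_arm", "arguments": {
  "targets": [
    [0.5,-0.01,0,0,0,0,0.4],
    [0.5,-0.01,0,0,0,0,0.4],
    [0.5,-0.01,0,0,0,0,0.4],
    [0.2,-0.01,0,0,0,0,0.4],
    [0,0,0,0,0,0,0.4]
  ]
}}

```text
time: 36.37
position: [0.5411, -0.3925, 0.0649]
tool_rot: [-0.272, 3.128, 0.001]
ft_force: [1.4, 1.7, -6.2]
grip_width: 0.547
grip_force: 60.0
```

```bash
python3 - <<'E'
from h import *
P,ok,im=look("wrist");wall(P,ok,-.393)
E
```

```text
wall y -0.399 [np.float64(0.5175), np.float64(0.5174), np.float64(0.5172), np.float64(0.5173), 0, 0]
wall y -0.393 [np.float64(0.5173), np.float64(0.5173), np.float64(0.5172), np.float64(0.5172), 0, 0]
wall y -0.387 [np.float64(0.5176), np.float64(0.5176), np.float64(0.5175), np.float64(0.5177), 0, 0]
```

>>> {"name": "step_arm", "arguments": {
  "targets": [
    [0.1,0,0,0,0,0,0.4],
    [0.1,0,0,0,0,0,0.4],
    [0.1,0,0,0,0,0,0.4],
    [0,0,0,0,0,0,0.4],
    [0,0,0,0,0,0,0.4]
  ]
}}

```text
time: 36.83
position: [0.5414, -0.3925, 0.0649]
tool_rot: [0.27, -3.127, -0.003]
ft_force: [-4.4, 4.5, -2.7]
grip_width: 0.55
grip_force: 60.0
```

>>> {"name": "step_arm", "arguments": {
  "targets": [
    [0,0,0,0,0,0,0.6],
    [0,0,0,0,0,0,0.72],
    [0,0,0,0,0,0,0.72],
    [0,0,1,0,0,0,0.72],
    [0,0,2,0,0,0,0.72]
  ]
}}

```text
time: 37.25
position: [0.542, -0.3935, 0.0944]
tool_rot: [0.269, -3.129, -0.002]
ft_force: [-0.3, -0.2, 0.6]
grip_width: 0.712
grip_force: 0.0
```

>>> {"name": "step_arm", "arguments": {
  "targets": [
    [-0.5,0,3,0,0,0,0.72],
    [-0.5,0,3,0,0,0,0.72],
    [-0.5,0,3,0,0,0,0.72],
    [-0.5,0,3.3,0,0,0,0.8],
    [-0.5,0,3.3,0,0,0,0.9]
  ]
}}

```text
time: 37.67
position: [0.5181, -0.3936, 0.2545]
tool_rot: [-0.27, 3.128, -0.004]
ft_force: [0.9, -0.2, 0.6]
grip_width: 0.799
grip_force: 0.0
```

>>> {"name": "step_arm", "arguments": {
  "targets": [
    [-0.5,2,3.3,0,0,0,0.7],
    [-0.5,2.5,2,0,0,0,0.7],
    [-0.4,2.5,0,0,0,0,0.7],
    [-0.2,2,0,0,0,0,0.7],
    [0,1,0,0,0,0,0.7]
  ]
}}

```text
time: 38.08
position: [0.5031, -0.2903, 0.3069]
tool_rot: [-0.275, 3.126, -0.006]
ft_force: [0.2, -0.1, 0.1]
grip_width: 0.711
grip_force: 0.0
```

>>> {"name": "step_arm", "arguments": {
  "targets": [
    [0,0,0,0,0,0,0.7],
    [0,0,0,0,0,0,0.7],
    [0,0,0,0,0,0,0.7],
    [0,0,0,0,0,0,0.7],
    [0,0,0,0,0,0,0.7]
  ]
}}

```text
time: 38.5
position: [0.5016, -0.2945, 0.3035]
tool_rot: [0.267, -3.13, -0.002]
ft_force: [0.1, -0.1, 0.1]
grip_width: 0.699
grip_force: 0.0
```

```bash
cat >> h.py <<'E'
def brush(P,ok):
    q=P[ok&(np.hypot(P[...,0]-.4935,P[...,1]+.11)<.05)]
    for a,b in((.1,.12),(.13,.15),(.16,.18)):
        k=q[(q[:,2]>a)&(q[:,2]<b)]
        if len(k)>10:print("handle",a,k.mean(0).round(4),len(k),circ(k[:,:2],.009)[:2])
    k=q[(q[:,2]>.19)&(q[:,2]<.21)]
    if len(k)>10:t=np.percentile(k[:,2],80);k=k[k[:,2]>t-.003];print("top face",t,k.mean(0),(k.min(0)+k.max(0))/2,len(k))
    k=q[(q[:,2]>.047)&(q[:,2]<.054)&(np.hypot(q[:,0]-.4925,q[:,1]+.108)>.019)]
    if len(k)>10:print("pot",circ(k[:,:2]))
E
python3 -c "
from h import *
status(); s=ctrl.get_state(); print(s['position'])
for n in('wrist','top','scene'): P,ok,_=look(n);print(n);brush(P,ok)"
```

```text
top
tall top 0.1444 ring (array([ 0.52074019, -0.11686869,  0.09618425]), np.float64(0.001793370300109321), 12)
mid none
short_seat none
short none
wrist
tall top 0.1456 ring (array([ 0.54523402, -0.23381115,  0.02227264]), np.float64(0.0010999738444151782), 295)
mid top 0.1258 ring (array([ 0.54355985, -0.31326224,  0.02240836]), np.float64(0.0010938890450748239), 320)
short_seat top 0.1058 ring (array([ 0.54171334, -0.39299122,  0.02238768]), np.float64(0.0011072965325806987), 303)
short none
[ 0.50172743 -0.29393014  0.30363789]
wrist
handle 0.1 [ 0.4904 -0.1149  0.1111] 107 (array([ 0.49265384, -0.10827897]), np.float64(0.0003401008801901652))
handle 0.13 [ 0.4903 -0.1151  0.1403] 141 (array([ 0.49256909, -0.10830298]), np.float64(0.00042661065766518827))
handle 0.16 [ 0.4901 -0.115   0.1702] 186 (array([ 0.49252856, -0.1083553 ]), np.float64(0.00038497688604656986))
top face 0.1954726152779217 [ 0.49183525 -0.10974122  0.19474934] [ 0.49197903 -0.10901975  0.19462036] 215
pot (array([ 0.49280232, -0.10808173,  0.02292438]), np.float64(0.0012273164021156836), 256)
top
top face 0.19606810478562053 [ 0.49205886 -0.10889975  0.1951746 ] [ 0.49201489 -0.10926414  0.19587111] 43
pot (array([ 0.49303042, -0.10744115,  0.0229734 ]), np.float64(0.0011844819902512638), 72)
scene
handle 0.1 [ 0.49   -0.0995  0.1109] 57 (array([ 0.49306061, -0.10592773]), np.float64(0.001053054537089627))
handle 0.13 [ 0.4895 -0.1     0.1399] 68 (array([ 0.49339649, -0.10575569]), np.float64(0.0009935807565951804))
handle 0.16 [ 0.49   -0.1007  0.1703] 73 (array([ 0.49346371, -0.10604465]), np.float64(0.0010153834656833924))
top face 0.19518510525602747 [ 0.49185473 -0.10267112  0.1944752 ] [ 0.49276719 -0.10318163  0.19429696] 23
pot (array([ 0.49246803, -0.10321042,  0.02314467]), np.float64(0.0011825119210030126), 65)
```

>>> {"name": "step_arm", "arguments": {
  "targets": [
    [-0.15,2,0,0,0,0,0.7],
    [-0.2,3.5,0,0,0,0,0.7],
    [-0.2,3.5,0,0,0,0,0.7],
    [-0.2,3.5,0,0,0,0,0.7],
    [-0.2,3.5,0,0,0,0,0.7]
  ]
}}

```text
time: 39.17
position: [0.4922, -0.1315, 0.304]
tool_rot: [-0.27, 3.13, 0.0]
ft_force: [0.4, 0.1, 0.0]
grip_width: 0.7
grip_force: 0.0
```

>>> {"name": "step_arm", "arguments": {
  "targets": [
    [0,2.5,-1,0,0,0,0.7],
    [0,0,-2,0,0,0,0.7],
    [0,0,-2,0,0,0,0.7],
    [0,0,0,0,0,0,0.7],
    [0,0,0,0,0,0,0.7]
  ]
}}

```text
time: 39.58
position: [0.4918, -0.1081, 0.2538]
tool_rot: [0.27, -3.129, -0.001]
ft_force: [0.2, -0.6, 0.6]
grip_width: 0.702
grip_force: 0.0
```

>>> {"name": "step_arm", "arguments": {
  "targets": [
    [0,0,0,0,0,0,0.7],
    [0,0,0,0,0,0,0.7],
    [0,0,0,0,0,0,0.7],
    [0,0,0,0,0,0,0.7],
    [0,0,0,0,0,0,0.7]
  ]
}}

```text
time: 40.0
position: [0.4927, -0.1083, 0.2546]
tool_rot: [-0.27, 3.129, -0.0]
ft_force: [0.3, 0.1, -0.3]
grip_width: 0.698
grip_force: 0.0
```

>>> {"name": "step_arm", "arguments": {
  "targets": [
    [0,0,-2.5,0,0,0,0.7],
    [0,0,-3,0,0,0,0.7],
    [0,0,-3,0,0,0,0.7],
    [0,0,-1.8,0,0,0,0.7],
    [0,0,0,0,0,0,0.7]
  ]
}}

```text
time: 40.42
position: [0.4895, -0.1077, 0.1475]
tool_rot: [0.27, -3.124, -0.006]
ft_force: [-1.1, 0.5, 0.1]
grip_width: 0.696
grip_force: 0.0
```

>>> {"name": "step_arm", "arguments": {
  "targets": [
    [0,0,0,0,0,0,0.5],
    [0,0,0,0,0,0,0.35],
    [0,0,0,0,0,0,0.1],
    [0,0,0,0,0,0,0.1],
    [0,0,0,0,0,0,0.1]
  ],
  "force": 30
}}

```text
time: 40.83
position: [0.4931, -0.1084, 0.1522]
tool_rot: [-0.27, 3.128, -0.002]
ft_force: [-0.2, 0.2, -0.3]
grip_width: 0.404
grip_force: 0.0
```

>>> {"name": "step_arm", "arguments": {
  "targets": [
    [0,0,0,0,0,0,0.1],
    [0,0,0,0,0,0,0.1],
    [0,0,0,0,0,0,0.1],
    [0,0,0,0,0,0,0.1],
    [0,0,0,0,0,0,0.1]
  ]
}}

```text
time: 41.25
position: [0.4925, -0.108, 0.1513]
tool_rot: [-0.27, 3.13, 0.0]
ft_force: [-0.1, 1.0, 1.6]
grip_width: 0.197
grip_force: 30.0
```

>>> {"name": "step_arm", "arguments": {
  "targets": [
    [0,0,1,0,0,0,0.1],
    [0,0,2.5,0,0,0,0.1],
    [0,0,3,0,0,0,0.1],
    [0,0,3.3,0,0,0,0.1],
    [0,0,3.3,0,0,0,0.1]
  ]
}}

```text
time: 41.67
position: [0.4919, -0.1078, 0.2838]
tool_rot: [0.271, -3.129, -0.0]
ft_force: [0.8, -1.0, -0.8]
grip_width: 0.198
grip_force: 30.0
```

>>> {"name": "step_arm", "arguments": {
  "targets": [
    [0,0,3,0,0,0,0.1],
    [0,0,2,0,0,0,0.1],
    [0.5,-1.2,0,0,0,0,0.1],
    [1.2,-2.8,0,0,0,0,0.1],
    [1.2,-2.8,0,0,0,0,0.1]
  ]
}}

```text
time: 42.08
position: [0.5219, -0.1762, 0.3338]
tool_rot: [-0.273, 3.128, -0.005]
ft_force: [0.1, -0.5, -0.1]
grip_width: 0.197
grip_force: 30.0
```

>>> {"name": "step_arm", "arguments": {
  "targets": [
    [1.2,-2.8,0,0,0,0,0.1],
    [0.9,-2.2,0,0,0,0,0.1],
    [0.3,-0.75,0,0,0,0,0.1],
    [0,0,0,0,0,0,0.1],
    [0,0,0,0,0,0,0.1]
  ]
}}

```text
time: 42.5
position: [0.5452, -0.2326, 0.3321]
tool_rot: [0.272, -3.13, -0.003]
ft_force: [0.0, 0.2, -0.7]
grip_width: 0.197
grip_force: 30.0
```

>>> {"name": "step_arm", "arguments": {
  "targets": [
    [0,0,0,0,0,0,0.1],
    [0,0,0,0,0,0,0.1],
    [0,0,0,0,0,0,0.1],
    [0,0,0,0,0,0,0.1],
    [0,0,0,0,0,0,0.1]
  ]
}}

```text
time: 42.92
position: [0.5453, -0.2331, 0.3324]
tool_rot: [-0.271, 3.13, -0.001]
ft_force: [0.5, 0.2, -0.6]
grip_width: 0.198
grip_force: 30.0
```

```bash
python3 - <<'E'
from h import *
for n in("wrist","scene"):
    P,ok,im=look(n,"b_"+n);s=ctrl.get_state()["position"]
    q=P[ok&(np.hypot(P[...,0]-s[0],P[...,1]-s[1])<.035)]
    print(n,s)
    for h in(.16,.175,.19,.21,.23,.25,.27,.3):
        k=q[abs(q[:,2]-h)<.006]
        if len(k)>8:print(h,k.mean(0).round(4),k.min(0).round(4),k.max(0).round(4),len(k),circ(k[:,:2],.014 if h<.23 else .0035 if h<.27 else .009)[0] )
E
```

```text
wrist [ 0.54527329 -0.23333049  0.33233882]
0.19 [ 0.5342 -0.2366  0.1919] [ 0.5315 -0.2477  0.1881] [ 0.5422 -0.223   0.1955] 38 [ 0.54578919 -0.23416179]
0.21 [ 0.5343 -0.2365  0.2097] [ 0.5313 -0.248   0.2045] [ 0.5432 -0.2224  0.2159] 67 [ 0.54568272 -0.23419223]
0.23 [ 0.5344 -0.2362  0.2295] [ 0.5315 -0.2482  0.2243] [ 0.5435 -0.2223  0.2347] 79 [ 0.53490017 -0.23597679]
0.25 [ 0.5427 -0.2348  0.2504] [ 0.5417 -0.2377  0.2447] [ 0.5449 -0.2314  0.2558] 33 [ 0.54538088 -0.23418875]
0.3 [ 0.5382 -0.2355  0.3002] [ 0.5358 -0.2431  0.2942] [ 0.545  -0.2262  0.306 ] 128 [ 0.54549704 -0.2342264 ]
scene [ 0.54528313 -0.23348428  0.33224963]
0.19 [ 0.541  -0.2232  0.1914] [ 0.532  -0.2401  0.1862] [ 0.5556 -0.2168  0.1957] 41 [ 0.54686003 -0.2326071 ]
0.21 [ 0.5421 -0.2234  0.21  ] [ 0.5329 -0.2376  0.2043] [ 0.5589 -0.2151  0.2158] 55 [ 0.54686373 -0.23282114]
0.23 [ 0.5421 -0.2234  0.2299] [ 0.5325 -0.2379  0.2243] [ 0.5594 -0.2169  0.2353] 58 [ 0.5416626  -0.22276486]
0.25 [ 0.5452 -0.2284  0.2501] [ 0.5426 -0.2312  0.2448] [ 0.548  -0.2266  0.2555] 15 [ 0.5461275  -0.23084007]
0.27 [ 0.545  -0.2288  0.2696] [ 0.5418 -0.233   0.2647] [ 0.5483 -0.2264  0.2744] 14 [ 0.54505088 -0.23740206]
0.3 [ 0.5428 -0.2254  0.3002] [ 0.5367 -0.2315  0.2941] [ 0.5502 -0.2215  0.3051] 36 [ 0.54633197 -0.23220306]
```

View pics/b_wrist.png

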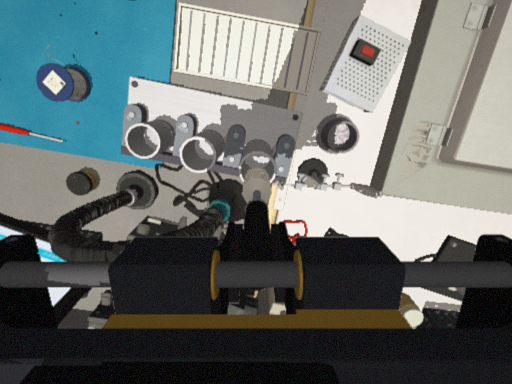

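The wrist view shows the brush hanging vertically over the tall can at (258,165). The middle can is at (200,150) and the short one at (150,140), all seated.

>>> {"name": "step_arm", "arguments": {
  "targets": [
    [0,0,-2,0,0,0,0.1],
    [0,0,-3,0,0,0,0.1],
    [0,0,-3,0,0,0,0.1],
    [0,0,-3,0,0,0,0.1],
    [0,0,-1.5,0,0,0,0.1]
  ]
}}

```text
time: 43.43
position: [0.5434, -0.2333, 0.2034]
tool_rot: [0.27, -3.126, -0.003]
ft_force: [-0.4, -0.1, -2.2]
grip_width: 0.198
grip_force: 30.0
```

>>> {"name": "step_arm", "arguments": {
  "targets": [
    [0,0,-0.8,0,0,0,0.1],
    [0,0,-0.2,0,0,0,0.1],
    [0,0,0,0,0,0,0.1],
    [0,0,0,0,0,0,0.1],
    [0,0,0,0,0,0,0.1]
  ]
}}

```text
time: 43.85
position: [0.5463, -0.2338, 0.1987]
tool_rot: [-0.27, 3.128, -0.002]
ft_force: [-0.2, -0.2, -0.5]
grip_width: 0.2
grip_force: 30.0
```

>>> {"name": "step_arm", "arguments": {
  "targets": [
    [0,0,2.5,0,0,0,0.1],
    [0,0,3,0,0,0,0.1],
    [0,0,3,0,0,0,0.1],
    [0,0,0,0,0,0,0.1],
    [0,0,0,0,0,0,0.1]
  ]
}}

```text
time: 44.27
position: [0.5469, -0.2337, 0.2851]
tool_rot: [-0.27, 3.125, -0.005]
ft_force: [-1.0, -0.2, -2.3]
grip_width: 0.194
grip_force: 30.0
```

>>> {"name": "step_arm", "arguments": {
  "targets": [
    [0,0,-2.5,0,0,0,0.1],
    [0,0,-3,0,0,0,0.1],
    [0,0,-2.5,0,0,0,0.1],
    [0,0,-0.5,0,0,0,0.1],
    [0,0,0,0,0,0,0.1]
  ]
}}

```text
time: 44.68
position: [0.5437, -0.2334, 0.1948]
tool_rot: [0.27, -3.126, -0.004]
ft_force: [0.3, -0.5, 0.5]
grip_width: 0.197
grip_force: 30.0
```

>>> {"name": "step_arm", "arguments": {
  "targets": [
    [0,0,0,0,0,0,0.1],
    [0,0,0,0,0,0,0.1],
    [0,0,0,0,0,0,0.1],
    [0,0,0,0,0,0,0.1],
    [0,0,0,0,0,0,0.1]
  ]
}}

```text
time: 45.1
position: [0.5458, -0.2338, 0.198]
tool_rot: [-0.27, 3.129, -0.001]
ft_force: [0.2, -1.2, -0.7]
grip_width: 0.199
grip_force: 30.0
```

>>> {"name": "step_arm", "arguments": {
  "targets": [
    [0,0,2.5,0,0,0,0.1],
    [0,0,3.3,0,0,0,0.1],
    [0,0,3.3,0,0,0,0.1],
    [0,0,2.9,0,0,0,0.1],
    [0,0,1,0,0,0,0.1]
  ]
}}

```text
time: 45.52
position: [0.5472, -0.2337, 0.3323]
tool_rot: [-0.27, 3.124, -0.006]
ft_force: [1.1, 0.5, 0.1]
grip_width: 0.197
grip_force: 30.0
```

>>> {"name": "step_arm", "arguments": {
  "targets": [
    [0,-1.5,0,0,0,0,0.1],
    [-0.1,-2.5,0,0,0,0,0.1],
    [-0.1,-2.5,0,0,0,0,0.1],
    [0,-1.45,0,0,0,0,0.1],
    [0,0,0,0,0,0,0.1]
  ]
}}

```text
time: 45.93
position: [0.5413, -0.3191, 0.3241]
tool_rot: [0.258, -3.128, -0.001]
ft_force: [-0.5, -1.3, -1.2]
grip_width: 0.198
grip_force: 30.0
```

>>> {"name": "step_arm", "arguments": {
  "targets": [
    [0,0,0,0,0,0,0.1],
    [0,0,0,0,0,0,0.1],
    [0,0,0,0,0,0,0.1],
    [0,0,0,0,0,0,0.1],
    [0,0,0,0,0,0,0.1]
  ]
}}

```text
time: 46.35
position: [0.5437, -0.312, 0.3273]
tool_rot: [-0.273, 3.13, -0.0]
ft_force: [-0.1, -0.5, -0.8]
grip_width: 0.199
grip_force: 30.0
```

>>> {"name": "step_arm", "arguments": {
  "targets": [
    [0,0,-2,0,0,0,0.1],
    [0,0,-3,0,0,0,0.1],
    [0,0,-3,0,0,0,0.1],
    [0,0,-3,0,0,0,0.1],
    [0,0,-1.5,0,0,0,0.1]
  ]
}}

```text
time: 46.77
position: [0.5416, -0.3122, 0.1984]
tool_rot: [0.271, -3.126, -0.003]
ft_force: [-1.1, -0.3, -0.8]
grip_width: 0.196
grip_force: 30.0
```

>>> {"name": "step_arm", "arguments": {
  "targets": [
    [0,0,-0.5,0,0,0,0.1],
    [0,0,-0.1,0,0,0,0.1],
    [0,0,0,0,0,0,0.1],
    [0,0,0,0,0,0,0.1],
    [0,0,0,0,0,0,0.1]
  ]
}}

```text
time: 47.18
position: [0.5443, -0.3133, 0.1978]
tool_rot: [-0.27, 3.128, -0.002]
ft_force: [-0.7, 0.1, 0.3]
grip_width: 0.195
grip_force: 30.0
```

>>> {"name": "step_arm", "arguments": {
  "targets": [
    [0,0,2.5,0,0,0,0.1],
    [0,0,3,0,0,0,0.1],
    [0,0,1.5,0,0,0,0.1],
    [0,0,0,0,0,0,0.1],
    [0,0,0,0,0,0,0.1]
  ]
}}

```text
time: 47.6
position: [0.5442, -0.3132, 0.2677]
tool_rot: [-0.27, 3.128, -0.003]
ft_force: [-0.1, -0.6, -0.7]
grip_width: 0.197
grip_force: 30.0
```

>>> {"name": "step_arm", "arguments": {
  "targets": [
    [0,0,-2.5,0,0,0,0.1],
    [0,0,-3,0,0,0,0.1],
    [0,0,-1.3,0,0,0,0.1],
    [0,0,-0.2,0,0,0,0.1],
    [0,0,0,0,0,0,0.1]
  ]
}}

```text
time: 48.02
position: [0.5427, -0.3129, 0.195]
tool_rot: [0.27, -3.128, -0.003]
ft_force: [-0.5, -0.6, 0.4]
grip_width: 0.199
grip_force: 30.0
```

>>> {"name": "step_arm", "arguments": {
  "targets": [
    [0,0,0,0,0,0,0.1],
    [0,0,0,0,0,0,0.1],
    [0,0,0,0,0,0,0.1],
    [0,0,0,0,0,0,0.1],
    [0,0,0,0,0,0,0.1]
  ]
}}

```text
time: 48.43
position: [0.5436, -0.3132, 0.1967]
tool_rot: [-0.27, 3.129, -0.001]
ft_force: [0.4, -0.2, -0.6]
grip_width: 0.197
grip_force: 30.0
```

>>> {"name": "step_arm", "arguments": {
  "targets": [
    [0,0,2.5,0,0,0,0.1],
    [0,0,3.3,0,0,0,0.1],
    [0,0,3.3,0,0,0,0.1],
    [0,0,2.9,0,0,0,0.1],
    [0,0,1,0,0,0,0.1]
  ]
}}

```text
time: 48.85
position: [0.5451, -0.3133, 0.3314]
tool_rot: [-0.27, 3.124, -0.006]
ft_force: [0.6, 0.6, 0.1]
grip_width: 0.2
grip_force: 30.0
```

>>> {"name": "step_arm", "arguments": {
  "targets": [
    [0,-1.5,0,0,0,0,0.1],
    [-0.1,-2.5,0,0,0,0,0.1],
    [-0.1,-2.5,0,0,0,0,0.1],
    [0,-1.55,0,0,0,0,0.1],
    [0,0,0,0,0,0,0.1]
  ]
}}

```text
time: 49.27
position: [0.5386, -0.4003, 0.3222]
tool_rot: [0.258, -3.127, -0.001]
ft_force: [-1.7, -1.7, -1.5]
grip_width: 0.201
grip_force: 30.0
```

>>> {"name": "step_arm", "arguments": {
  "targets": [
    [0,0,0,0,0,0,0.1],
    [0,0,0,0,0,0,0.1],
    [0,0,0,0,0,0,0.1],
    [0,0,0,0,0,0,0.1],
    [0,0,0,0,0,0,0.1]
  ]
}}

```text
time: 49.68
position: [0.5416, -0.3927, 0.3263]
tool_rot: [-0.273, 3.13, -0.0]
ft_force: [0.1, 0.4, -1.1]
grip_width: 0.2
grip_force: 30.0
```

>>> {"name": "step_arm", "arguments": {
  "targets": [
    [0,0,-2,0,0,0,0.1],
    [0,0,-3,0,0,0,0.1],
    [0,0,-3,0,0,0,0.1],
    [0,0,-3,0,0,0,0.1],
    [0,0,-1.5,0,0,0,0.1]
  ]
}}

```text
time: 50.1
position: [0.5397, -0.3926, 0.1973]
tool_rot: [0.271, -3.126, -0.004]
ft_force: [-0.3, -0.5, -1.6]
grip_width: 0.198
grip_force: 30.0
```

>>> {"name": "step_arm", "arguments": {
  "targets": [
    [0,0,-0.5,0,0,0,0.1],
    [0,0,0,0,0,0,0.1],
    [0,0,0,0,0,0,0.1],
    [0,0,0,0,0,0,0.1],
    [0,0,0,0,0,0,0.1]
  ]
}}

```text
time: 50.52
position: [0.5423, -0.3939, 0.198]
tool_rot: [-0.27, 3.128, -0.003]
ft_force: [0.8, 0.5, -1.1]
grip_width: 0.198
grip_force: 30.0
```

>>> {"name": "step_arm", "arguments": {
  "targets": [
    [0,0,2.5,0,0,0,0.1],
    [0,0,2.5,0,0,0,0.1],
    [0,0,0.5,0,0,0,0.1],
    [0,0,0,0,0,0,0.1],
    [0,0,0,0,0,0,0.1]
  ]
}}

```text
time: 50.93
position: [0.5416, -0.3936, 0.2514]
tool_rot: [-0.271, 3.129, -0.001]
ft_force: [0.1, -0.3, -1.6]
grip_width: 0.195
grip_force: 30.0
```

>>> {"name": "step_arm", "arguments": {
  "targets": [
    [0,0,-2.5,0,0,0,0.1],
    [0,0,-2.5,0,0,0,0.1],
    [0,0,-0.5,0,0,0,0.1],
    [0,0,0,0,0,0,0.1],
    [0,0,0,0,0,0,0.1]
  ]
}}

```text
time: 51.35
position: [0.541, -0.3935, 0.1955]
tool_rot: [0.27, -3.129, -0.002]
ft_force: [0.0, 0.2, -0.5]
grip_width: 0.199
grip_force: 30.0
```

>>> {"name": "step_arm", "arguments": {
  "targets": [
    [0,0,0,0,0,0,0.1],
    [0,0,0,0,0,0,0.1],
    [0,0,0,0,0,0,0.1],
    [0,0,0,0,0,0,0.1],
    [0,0,0,0,0,0,0.1]
  ]
}}

```text
time: 51.77
position: [0.5415, -0.3937, 0.1964]
tool_rot: [-0.27, 3.13, -0.0]
ft_force: [0.8, -0.3, -1.4]
grip_width: 0.202
grip_force: 30.0
```

>>> {"name": "step_arm", "arguments": {
  "targets": [
    [0,0,2.5,0,0,0,0.1],
    [0,0,3.3,0,0,0,0.1],
    [0,0,3.3,0,0,0,0.1],
    [0,0,2.9,0,0,0,0.1],
    [0,0,1,0,0,0,0.1]
  ]
}}

```text
time: 52.18
position: [0.5429, -0.3939, 0.3315]
tool_rot: [-0.27, 3.124, -0.007]
ft_force: [1.4, 0.3, -0.6]
grip_width: 0.201
grip_force: 30.0
```

>>> {"name": "step_arm", "arguments": {
  "targets": [
    [-0.3,1.5,0,0,0,0,0.1],
    [-0.6,3.2,0,0,0,0,0.1],
    [-0.6,3.2,0,0,0,0,0.1],
    [-0.6,3.2,0,0,0,0,0.1],
    [-0.6,3.2,0,0,0,0,0.1]
  ]
}}

```text
time: 52.6
position: [0.5137, -0.249, 0.3251]
tool_rot: [0.27, -3.129, -0.001]
ft_force: [0.5, -0.9, -0.8]
grip_width: 0.201
grip_force: 30.0
```

>>> {"name": "step_arm", "arguments": {
  "targets": [
    [-0.6,3.2,0,0,0,0,0.1],
    [-0.6,3.2,0,0,0,0,0.1],
    [-0.6,3.2,0,0,0,0,0.1],
    [-0.3,3,0,0,0,0,0.1],
    [-0.1,1.65,0,0,0,0,0.1]
  ]
}}

```text
time: 53.02
position: [0.4919, -0.1037, 0.3258]
tool_rot: [0.277, -3.129, 0.001]
ft_force: [0.9, 0.9, -0.7]
grip_width: 0.197
grip_force: 30.0
```

>>> {"name": "step_arm", "arguments": {
  "targets": [
    [0,0,0,0,0,0,0.1],
    [0,0,0,0,0,0,0.1],
    [0,0,0,0,0,0,0.1],
    [0,0,0,0,0,0,0.1],
    [0,0,0,0,0,0,0.1]
  ]
}}

```text
time: 53.43
position: [0.4923, -0.1097, 0.3258]
tool_rot: [0.267, -3.13, -0.002]
ft_force: [-0.5, -0.7, -1.0]
grip_width: 0.197
grip_force: 30.0
```

>>> {"name": "step_arm", "arguments": {
  "targets": [
    [0.03,0.2,-2,0,0,0,0.1],
    [0,0,-3,0,0,0,0.1],
    [0,0,-3,0,0,0,0.1],
    [0,0,-3,0,0,0,0.1],
    [0,0,-2,0,0,0,0.1]
  ]
}}

```text
time: 53.85
position: [0.4913, -0.1068, 0.1932]
tool_rot: [0.268, -3.128, -0.003]
ft_force: [-0.5, 0.1, -1.0]
grip_width: 0.199
grip_force: 30.0
```

>>> {"name": "step_arm", "arguments": {
  "targets": [
    [0,0,-2,0,0,0,0.1],
    [0,0,-1.5,0,0,0,0.1],
    [0,0,-0.4,0,0,0,0.1],
    [0,0,0,0,0,0,0.1],
    [0,0,0,0,0,0,0.1]
  ]
}}

```text
time: 54.27
position: [0.4932, -0.1064, 0.1576]
tool_rot: [-0.27, 3.129, 0.001]
ft_force: [-0.1, 0.2, 0.1]
grip_width: 0.198
grip_force: 30.0
```

>>> {"name": "step_arm", "arguments": {
  "targets": [
    [0,0,0,0,0,0,0.1],
    [0,0,0,0,0,0,0.1],
    [0,0,0,0,0,0,0.1],
    [0,0,0,0,0,0,0.1],
    [0,0,0,0,0,0,0.1]
  ]
}}

```text
time: 54.68
position: [0.4928, -0.1062, 0.1574]
tool_rot: [-0.27, 3.129, -0.001]
ft_force: [0.3, 0.3, -0.5]
grip_width: 0.194
grip_force: 30.0
```

>>> {"name": "step_arm", "arguments": {
  "targets": [
    [0,-0.08,-0.3,0,0,0,0.1],
    [0,0,-0.25,0,0,0,0.1],
    [0,0,0,0,0,0,0.1],
    [0,0,0,0,0,0,0.1],
    [0,0,0,0,0,0,0.1]
  ]
}}

```text
time: 55.1
position: [0.4925, -0.1069, 0.1514]
tool_rot: [0.27, -3.13, -0.001]
ft_force: [-0.4, -0.5, -1.5]
grip_width: 0.201
grip_force: 30.0
```

>>> {"name": "step_arm", "arguments": {
  "targets": [
    [0,0,0,0,0,0,0.22],
    [0,0,0,0,0,0,0.3],
    [0,0,0,0,0,0,0.4],
    [0,0,0,0,0,0,0.6],
    [0,0,0,0,0,0,0.6]
  ]
}}

```text
time: 55.52
position: [0.4927, -0.1069, 0.1517]
tool_rot: [-0.27, 3.13, 0.0]
ft_force: [0.1, -0.1, 0.0]
grip_width: 0.442
grip_force: 0.0
```

>>> {"name": "step_arm", "arguments": {
  "targets": [
    [0,0,1.5,0,0,0,0.6],
    [0,0,3,0,0,0,0.6],
    [0,0,3,0,0,0,0.6],
    [0,0,3,0,0,0,0.6],
    [0,0,3,0,0,0,0.6]
  ]
}}

```text
time: 55.93
position: [0.4925, -0.1067, 0.2881]
tool_rot: [0.271, -3.13, 0.001]
ft_force: [0.3, -1.0, -0.5]
grip_width: 0.597
grip_force: 0.0
```

>>> {"name": "step_arm", "arguments": {
  "targets": [
    [0.4,-2,0,0,0,0,0.72],
    [0.7,-3,0,0,0,0,0.72],
    [0.7,-3,0,0,0,0,0.72],
    [0.7,-3,0,0,0,0,0.72],
    [0.7,-1.9,0,0,0,0,0.72]
  ]
}}

```text
time: 56.35
position: [0.5243, -0.2402, 0.2861]
tool_rot: [0.264, -3.13, 0.001]
ft_force: [-0.5, -1.6, -0.0]
grip_width: 0.716
grip_force: 0.0
```

>>> {"name": "step_arm", "arguments": {
  "targets": [
    [0.7,0,0,0,0,0,0.72],
    [0.7,0,0,0,0,0,0.72],
    [0.6,0,0,0,0,0,0.72],
    [0,0,0,0,0,0,0.72],
    [0,0,0,0,0,0,0.72]
  ]
}}

```text
time: 56.77
position: [0.5452, -0.2339, 0.2869]
tool_rot: [-0.275, 3.129, 0.001]
ft_force: [-0.9, 0.1, 0.7]
grip_width: 0.716
grip_force: 0.0
```

```bash
python3 -c "
from h import *
s=ctrl.get_state(); print(s['position'],s['time'])
for n in('wrist','top','scene'): P,ok,_=look(n);print(n);brush(P,ok)
status()"
```

```text
[ 0.54518979 -0.23391477  0.28686518] 56.7667
wrist
handle 0.1 [ 0.4917 -0.1148  0.1114] 88 (array([ 0.49294593, -0.10773327]), np.float64(0.00029522339001810473))
handle 0.13 [ 0.4915 -0.1147  0.1404] 130 (array([ 0.49292249, -0.10765501]), np.float64(0.0002870867191326098))
handle 0.16 [ 0.4914 -0.1148  0.1703] 165 (array([ 0.49286298, -0.10766218]), np.float64(0.00025023375780521267))
top face 0.1954373632343354 [ 0.49253602 -0.10914312  0.19474183] [ 0.49266614 -0.10893919  0.19455399] 284
pot (array([ 0.49301858, -0.10799857,  0.02282193]), np.float64(0.0011904573974530236), 270)
top
top face 0.1960614526939395 [ 0.49272707 -0.10798615  0.19535927] [ 0.49209154 -0.10806269  0.19630079] 39
pot (array([ 0.49294627, -0.1075306 ,  0.02301379]), np.float64(0.0011581287225830837), 64)
scene
handle 0.1 [ 0.4899 -0.0993  0.1109] 56 (array([ 0.49354865, -0.10523231]), np.float64(0.0009989873196912286))
handle 0.13 [ 0.4904 -0.1     0.1404] 70 (array([ 0.49388668, -0.1056419 ]), np.float64(0.00104179017894418))
handle 0.16 [ 0.4904 -0.0986  0.1703] 70 (array([ 0.49353284, -0.10496558]), np.float64(0.0009535632819990295))
top face 0.1951817353410448 [ 0.4916031  -0.10127553  0.19434199] [ 0.49200878 -0.10123269  0.19399257] 25
pot (array([ 0.4928965 , -0.10325621,  0.02354035]), np.float64(0.001260355539146727), 60)
top
tall none
mid none
short_seat top 0.1078 ring (array([ 0.54170876, -0.39273647,  0.02244545]), np.float64(0.001128776911339169), 58)
short none
wrist
tall top 0.1458 ring (array([ 0.54544945, -0.23350516,  0.02241152]), np.float64(0.002166699646663954), 421)
mid top 0.126 ring (array([ 0.54373265, -0.31307671,  0.0223973 ]), np.float64(0.001052474285874138), 376)
short_seat top 0.1058 ring (array([ 0.5418771 , -0.39275098,  0.0223846 ]), np.float64(0.0010961282859222727), 390)
short none
```

>>> {"name": "step_arm", "arguments": {
  "targets": [
    [0,0,0,0,0,-5.5,0.72],
    [0,0,0,0,0,-5.5,0.72],
    [0,0,-2,0,0,0,0.72],
    [0,0,-2,0,0,0,0.72],
    [0,0,-2,0,0,0,0.72]
  ]
}}

```text
time: 57.43
position: [0.5446, -0.2362, 0.2264]
tool_rot: [0.032, 3.141, -0.002]
ft_force: [0.5, -0.6, -0.2]
grip_width: 0.722
grip_force: 0.0
```

>>> {"name": "step_arm", "arguments": {
  "targets": [
    [0,0,0,0,0,0,0.72],
    [0,0,0,0,0,0,0.72],
    [0,0,0,0,0,0,0.72],
    [0,0,0,0,0,0,0.72],
    [0,0,0,0,0,0,0.72]
  ]
}}

```text
time: 57.85
position: [0.5454, -0.2361, 0.228]
tool_rot: [0.031, 3.139, -0.001]
ft_force: [-0.3, 1.2, 0.0]
grip_width: 0.719
grip_force: 0.0
```

>>> {"name": "step_arm", "arguments": {
  "targets": [
    [0,0.24,-1,0,0,0,0.72],
    [0,0,-3,0,0,0,0.72],
    [0,0,-3,0,0,0,0.72],
    [0,0,-3,0,0,0,0.72],
    [0,0,-2,0,0,0,0.72]
  ]
}}

```text
time: 58.27
position: [0.5432, -0.233, 0.1035]
tool_rot: [-0.031, -3.139, -0.002]
ft_force: [-0.0, -0.1, -0.1]
grip_width: 0.719
grip_force: 0.0
```

>>> {"name": "step_arm", "arguments": {
  "targets": [
    [0,0,-0.8,0,0,0,0.72],
    [0,0,0,0,0,0,0.65],
    [0,0,0,0,0,0,0.5],
    [0,0,0,0,0,0,0.4],
    [0,0,0,0,0,0,0.4]
  ],
  "force": 40
}}

```text
time: 58.68
position: [0.546, -0.2328, 0.1004]
tool_rot: [0.03, 3.139, 0.0]
ft_force: [0.8, 1.2, 2.4]
grip_width: 0.537
grip_force: 39.9
```

>>> {"name": "step_arm", "arguments": {
  "targets": [
    [0,0,0,0,0,0,0.4],
    [0,0,0,0,0,0,0.4],
    [0,0,0.5,0,0,0,0.4],
    [0,0,1,0,0,0,0.4],
    [0,0,2,0,0,0,0.4]
  ]
}}

```text
time: 59.1
position: [0.5422, -0.2333, 0.1317]
tool_rot: [-0.031, -3.136, -0.003]
ft_force: [-0.0, 1.2, -3.3]
grip_width: 0.539
grip_force: 39.9
```

>>> {"name": "step_arm", "arguments": {
  "targets": [
    [0,0,3,0,0,0,0.4],
    [0,0,3,0,0,0,0.4],
    [0,0,1.5,0,0,0,0.4],
    [-1,0.2,0,0,0,0,0.4],
    [-2.5,0.5,0,0,0,0,0.4]
  ]
}}

```text
time: 59.52
position: [0.5109, -0.2269, 0.2091]
tool_rot: [0.03, 3.138, 0.001]
ft_force: [0.2, 0.2, -2.9]
grip_width: 0.536
grip_force: 39.9
```

>>> {"name": "step_arm", "arguments": {
  "targets": [
    [-3,0.6,0,0,0,0,0.4],
    [-3,0.6,0,0,0,0,0.4],
    [-3,0.6,0,0,0,0,0.4],
    [-1.8,0.3,0,0,0,0,0.4],
    [-0.5,0,0,0,0,0,0.4]
  ]
}}

```text
time: 59.93
position: [0.3914, -0.2056, 0.2067]
tool_rot: [-0.037, -3.135, 0.003]
ft_force: [-0.3, -0.5, -3.8]
grip_width: 0.538
grip_force: 40.0
```

>>> {"name": "step_arm", "arguments": {
  "targets": [
    [0,0,0,0,0,0,0.4],
    [0,0,0,0,0,0,0.4],
    [0,0,0,0,0,0,0.4],
    [0,0,0,0,0,0,0.4],
    [0,0,0,0,0,0,0.4]
  ]
}}

```text
time: 60.35
position: [0.3975, -0.2051, 0.2084]
tool_rot: [0.028, 3.141, 0.003]
ft_force: [-0.3, -0.1, -3.7]
grip_width: 0.535
grip_force: 40.0
```

>>> {"name": "step_arm", "arguments": {
  "targets": [
    [0,0,-1.5,0,0,0,0.4],
    [0,0,-3,0,0,0,0.4],
    [0,0,-3,0,0,0,0.4],
    [0,0,-2.5,0,0,0,0.4],
    [0,0,-1.5,0,0,0,0.4]
  ]
}}

```text
time: 60.77
position: [0.3958, -0.2042, 0.0909]
tool_rot: [-0.029, -3.139, -0.006]
ft_force: [-0.5, -0.0, -3.2]
grip_width: 0.539
grip_force: 40.0
```

>>> {"name": "step_arm", "arguments": {
  "targets": [
    [0,0,-0.7,0,0,0,0.4],
    [0,0,0,0,0,0,0.4],
    [0,0,0,0,0,0,0.4],
    [0,0,0,0,0,0,0.4],
    [0,0,0,0,0,0,0.4]
  ]
}}

```text
time: 61.18
position: [0.3977, -0.2061, 0.0878]
tool_rot: [0.031, 3.14, -0.003]
ft_force: [1.4, 0.5, -2.8]
grip_width: 0.536
grip_force: 40.0
```

```bash
python3 - <<'E'
from h import *
P,ok,im=look("wrist","t1")
m=ok&(P[...,0]>.33)&(P[...,0]<.45)&(P[...,1]>-.41)&(P[...,1]<-.15)&(abs(P[...,2]-.012)<.0035)
q=P[m];print(len(q))
for y in(-.38,-.34,-.3,-.26):
    k=q[abs(q[:,1]-y)<.01];print(y,"x",k[:,0].min() if len(k) else 0,k[:,0].max() if len(k) else 0)
for x in(.36,.38,.4,.42):
    k=q[abs(q[:,0]-x)<.01];print(x,"y",k[:,1].min() if len(k) else 0,k[:,1].max() if len(k) else 0)
E
```

```text
2629
-0.38 x 0.3451456087265379 0.4415758856399795
-0.34 x 0.3448207380820532 0.3487301826510162
-0.3 x 0.34444466340228724 0.34864522118350044
-0.26 x 0.3440662629695563 0.44038716400113476
0.36 y -0.3878168123866772 -0.17110803762054272
0.38 y -0.38671542605037235 -0.170791246627176
0.4 y -0.3866846365098595 -0.17031694549260698
0.42 y -0.3866288540520651 -0.15010384417453454
```

View pics/t1.png

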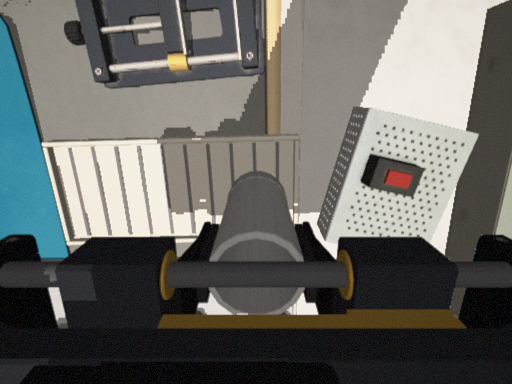

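The wrist view shows the tall can above the tray's +y end at (258,230), inside the rim. The rest of the tray, at (60-220, 145-240), is free.

>>> {"name": "step_arm", "arguments": {
  "targets": [
    [0,0,-0.4,0,0,0,0.4],
    [0,0,-0.35,0,0,0,0.4],
    [0,0,0,0,0,0,0.4],
    [0,0,0,0,0,0,0.4],
    [0,0,0,0,0,0,0.4]
  ]
}}

```text
time: 61.65
position: [0.3969, -0.2058, 0.0792]
tool_rot: [0.031, 3.141, -0.001]
ft_force: [0.8, -0.4, -1.1]
grip_width: 0.533
grip_force: 40.0
```

>>> {"name": "step_arm", "arguments": {
  "targets": [
    [0,0,0,0,0,0,0.55],
    [0,0,0,0,0,0,0.6],
    [0,0,0,0,0,0,0.7],
    [0,0,0,0,0,0,0.7],
    [0,0,1,0,0,0,0.7]
  ]
}}

```text
time: 62.07
position: [0.3955, -0.2048, 0.0881]
tool_rot: [-0.03, -3.139, -0.004]
ft_force: [-0.9, 0.5, -0.7]
grip_width: 0.683
grip_force: 0.0
```

>>> {"name": "step_arm", "arguments": {
  "targets": [
    [0,0,2,0,0,0,0.7],
    [0,0,3,0,0,0,0.7],
    [0,0,3.3,0,0,0,0.7],
    [0,0,3.3,0,0,0,0.7],
    [0,0,3,0,0,0,0.72]
  ]
}}

```text
time: 62.48
position: [0.397, -0.2051, 0.2379]
tool_rot: [0.029, 3.14, -0.002]
ft_force: [1.2, -2.0, 0.0]
grip_width: 0.713
grip_force: 0.0
```

>>> {"name": "step_arm", "arguments": {
  "targets": [
    [1.5,-1,0,0,0,2.2,0.72],
    [3,-2,0,0,0,2.2,0.72],
    [3,-2.3,0,0,0,2.2,0.72],
    [3,-2.3,0,0,0,2.2,0.72],
    [2.5,-2,0,0,0,2.2,0.72]
  ]
}}

```text
time: 62.9
position: [0.528, -0.3039, 0.2352]
tool_rot: [-0.27, 3.129, 0.001]
ft_force: [-0.3, 0.7, 1.2]
grip_width: 0.722
grip_force: 0.0
```

>>> {"name": "step_arm", "arguments": {
  "targets": [
    [1.6,-1.1,0,0,0,0,0.72],
    [0,0,0,0,0,0,0.72],
    [0,0,0,0,0,0,0.72],
    [0,0,0,0,0,0,0.72],
    [0,0,0,0,0,0,0.72]
  ]
}}

```text
time: 63.32
position: [0.5421, -0.3117, 0.2359]
tool_rot: [0.272, -3.13, 0.002]
ft_force: [0.3, -0.1, 0.5]
grip_width: 0.724
grip_force: 0.0
```

>>> {"name": "step_arm", "arguments": {
  "targets": [
    [0,0,0,0,0,0,0.72],
    [0,0,0,0,0,0,0.72],
    [0,0,0,0,0,0,0.72],
    [0,0,0,0,0,0,0.72],
    [0,0,0,0,0,0,0.72]
  ]
}}

```text
time: 63.73
position: [0.5425, -0.3126, 0.2353]
tool_rot: [-0.27, 3.13, -0.001]
ft_force: [0.7, -0.0, -0.1]
grip_width: 0.717
grip_force: 0.0
```

>>> {"name": "step_arm", "arguments": {
  "targets": [
    [0.1,-0.05,-2,0,0,0,0.72],
    [0,0,-3,0,0,0,0.72],
    [0,0,-3.3,0,0,0,0.72],
    [0,0,-3.3,0,0,0,0.72],
    [0,0,-2.2,0,0,0,0.72]
  ]
}}

```text
time: 64.15
position: [0.5421, -0.3126, 0.0939]
tool_rot: [0.27, -3.127, -0.003]
ft_force: [-0.1, -0.1, -0.5]
grip_width: 0.723
grip_force: 0.0
```

>>> {"name": "step_arm", "arguments": {
  "targets": [
    [0,0,-1.2,0,0,0,0.72],
    [0,0,0,0,0,0,0.65],
    [0,0,0,0,0,0,0.5],
    [0,0,0,0,0,0,0.4],
    [0,0,0,0,0,0,0.4]
  ]
}}

```text
time: 64.57
position: [0.5448, -0.3126, 0.0871]
tool_rot: [-0.271, 3.128, -0.001]
ft_force: [-1.6, 2.3, 2.2]
grip_width: 0.553
grip_force: 40.2
```

>>> {"name": "step_arm", "arguments": {
  "targets": [
    [0,0,0,0,0,0,0.4],
    [0,0,0,0,0,0,0.4],
    [0,0,0,0,0,0,0.4],
    [0,0,0,0,0,0,0.4],
    [0,0,0.5,0,0,0,0.4]
  ]
}}

```text
time: 64.98
position: [0.5439, -0.3127, 0.0899]
tool_rot: [-0.271, 3.129, 0.0]
ft_force: [1.7, 1.1, -6.7]
grip_width: 0.554
grip_force: 40.1
```

>>> {"name": "step_arm", "arguments": {
  "targets": [
    [0,0,1.5,0,0,0,0.4],
    [0,0,2.5,0,0,0,0.4],
    [0,0,3,0,0,0,0.4],
    [0,0,3,0,0,0,0.4],
    [0,0,2.5,0,0,0,0.4]
  ]
}}

```text
time: 65.4
position: [0.5435, -0.3137, 0.2181]
tool_rot: [-0.27, 3.129, -0.003]
ft_force: [1.1, -0.2, -3.5]
grip_width: 0.556
grip_force: 40.2
```

>>> {"name": "step_arm", "arguments": {
  "targets": [
    [-1,0.2,2,0,0,0,0.4],
    [-2.5,0.6,0,0,0,0,0.4],
    [-3,0.7,0,0,0,0,0.4],
    [-3,0.7,0,0,0,0,0.4],
    [-3,0.7,0,0,0,0,0.4]
  ]
}}

```text
time: 65.82
position: [0.4172, -0.2836, 0.2351]
tool_rot: [0.271, -3.129, -0.001]
ft_force: [-1.6, 0.0, -2.1]
grip_width: 0.55
grip_force: 40.3
```

>>> {"name": "step_arm", "arguments": {
  "targets": [
    [-1.8,0.4,0,0,0,0,0.4],
    [-0.4,0.1,0,0,0,0,0.4],
    [0,0,0,0,0,0,0.4],
    [0,0,0,0,0,0,0.4],
    [0,0,0,0,0,0,0.4]
  ]
}}

```text
time: 66.23
position: [0.3978, -0.279, 0.2357]
tool_rot: [-0.272, 3.128, -0.001]
ft_force: [1.2, 0.1, -4.9]
grip_width: 0.549
grip_force: 40.4
```

>>> {"name": "step_arm", "arguments": {
  "targets": [
    [0,0,0,0,0,0,0.4],
    [0,0,0,0,0,0,0.4],
    [0,0,0,0,0,0,0.4],
    [0,0,0,0,0,0,0.4],
    [0,0,0,0,0,0,0.4]
  ]
}}

```text
time: 66.65
position: [0.3969, -0.2789, 0.235]
tool_rot: [-0.271, 3.13, 0.001]
ft_force: [0.6, -0.7, -2.9]
grip_width: 0.554
grip_force: 40.4
```

```bash
python3 - <<'E'
from h import *
for n in("top","wrist"):
    P,ok,im=look(n);cans(P,ok,dict(tall=(.397,-.205,.124)))
E
```

```text
tall top 0.1269 ring (array([ 0.39698459, -0.20709386,  0.02255106]), np.float64(0.0009902806393799085), 19)
tall top 0.1247 ring (array([ 0.39601455, -0.20711985,  0.02242718]), np.float64(0.0010723155899759404), 514)
```

>>> {"name": "step_arm", "arguments": {
  "targets": [
    [0,-0.3,-2,0,0,0,0.4],
    [0,0,-3,0,0,0,0.4],
    [0,0,-3.3,0,0,0,0.4],
    [0,0,-3.3,0,0,0,0.4],
    [0,0,-3,0,0,0,0.4]
  ]
}}

```text
time: 67.17
position: [0.3963, -0.2821, 0.0874]
tool_rot: [0.27, -3.13, 0.0]
ft_force: [-0.8, -0.8, -3.9]
grip_width: 0.55
grip_force: 40.4
```

>>> {"name": "step_arm", "arguments": {
  "targets": [
    [0,0,-1.3,0,0,0,0.4],
    [0,0,-0.5,0,0,0,0.4],
    [0,0,0,0,0,0,0.4],
    [0,0,0,0,0,0,0.4],
    [0,0,0,0,0,0,0.4]
  ]
}}

```text
time: 67.58
position: [0.398, -0.2831, 0.073]
tool_rot: [-0.27, 3.128, -0.004]
ft_force: [0.0, -0.0, -3.6]
grip_width: 0.55
grip_force: 40.4
```

>>> {"name": "step_arm", "arguments": {
  "targets": [
    [0,0,0,0,0,0,0.4],
    [0,0,0,0,0,0,0.4],
    [0,0,0,0,0,0,0.4],
    [0,0,0,0,0,0,0.4],
    [0,0,0,0,0,0,0.4]
  ]
}}

```text
time: 68.0
position: [0.3967, -0.2822, 0.0713]
tool_rot: [-0.27, 3.13, -0.001]
ft_force: [1.1, -0.9, -3.2]
grip_width: 0.549
grip_force: 40.4
```

>>> {"name": "step_arm", "arguments": {
  "targets": [
    [0,0,-0.4,0,0,0,0.4],
    [0,0,-0.25,0,0,0,0.4],
    [0,0,0,0,0,0,0.4],
    [0,0,0,0,0,0,0.4],
    [0,0,0,0,0,0,0.4]
  ]
}}

```text
time: 68.42
position: [0.3971, -0.2824, 0.066]
tool_rot: [0.27, -3.129, 0.001]
ft_force: [-3.6, 2.4, 12.8]
grip_width: 0.547
grip_force: 40.5
```

>>> {"name": "step_arm", "arguments": {
  "targets": [
    [0,0,0,0,0,0,0.58],
    [0,0,0,0,0,0,0.62],
    [0,0,0,0,0,0,0.66],
    [0,0,0,0,0,0,0.66],
    [0,0,1,0,0,0,0.66]
  ]
}}

```text
time: 68.83
position: [0.3956, -0.2812, 0.0734]
tool_rot: [0.271, -3.128, -0.004]
ft_force: [0.4, 0.8, 0.5]
grip_width: 0.652
grip_force: 0.0
```

>>> {"name": "step_arm", "arguments": {
  "targets": [
    [0,0,2,0,0,0,0.66],
    [0,0,3,0,0,0,0.66],
    [0,0,3.3,0,0,0,0.66],
    [0,0,3.3,0,0,0,0.66],
    [0,0,3,0,0,0,0.72]
  ]
}}

```text
time: 69.25
position: [0.3972, -0.2816, 0.2231]
tool_rot: [-0.272, 3.129, -0.002]
ft_force: [0.1, -0.4, -0.9]
grip_width: 0.68
grip_force: 0.0
```

>>> {"name": "step_arm", "arguments": {
  "targets": [
    [1.5,-1.1,0,0,0,0,0.72],
    [3,-2.3,0,0,0,0,0.72],
    [3,-2.3,0,0,0,0,0.72],
    [3,-2.3,0,0,0,0,0.72],
    [2.5,-2,0,0,0,0,0.72]
  ]
}}

```text
time: 69.67
position: [0.528, -0.384, 0.2201]
tool_rot: [-0.268, 3.13, 0.001]
ft_force: [-0.0, 0.1, 2.3]
grip_width: 0.718
grip_force: 0.0
```

>>> {"name": "step_arm", "arguments": {
  "targets": [
    [1.5,-1.1,0,0,0,0,0.72],
    [0,0,0,0,0,0,0.72],
    [0,0,0,0,0,0,0.72],
    [0,0,0,0,0,0,0.72],
    [0,0,0,0,0,0,0.72]
  ]
}}

```text
time: 70.08
position: [0.5411, -0.3925, 0.2214]
tool_rot: [0.271, -3.13, 0.001]
ft_force: [-0.2, -0.0, 0.2]
grip_width: 0.72
grip_force: 0.0
```

>>> {"name": "step_arm", "arguments": {
  "targets": [
    [0,0,0,0,0,0,0.72],
    [0,0,0,0,0,0,0.72],
    [0,0,0,0,0,0,0.72],
    [0,0,0,0,0,0,0.72],
    [0,0,0,0,0,0,0.72]
  ]
}}

```text
time: 70.5
position: [0.5414, -0.3931, 0.2208]
tool_rot: [0.27, -3.13, 0.0]
ft_force: [-0.2, -0.1, -0.1]
grip_width: 0.726
grip_force: 0.0
```

```bash
python3 - <<'E'
from h import *
print(ctrl.get_state()["position"])
for n in("top","wrist"):
    P,ok,im=look(n);print(n);cans(P,ok,dict(tall=(.397,-.207,.124),mid=(.397,-.282,.104),short=(.542,-.393,.105)))
E
```

```text
[ 0.5414348  -0.39309679  0.22076463]
top
tall top 0.126 ring (array([ 0.39670984, -0.20666127,  0.02244227]), np.float64(0.0009777099419165337), 67)
mid top 0.106 ring (array([ 0.39595675, -0.28310506,  0.0224356 ]), np.float64(0.0010841661510616752), 67)
short top 0.1084 ring (array([ 0.54204253, -0.39293968,  0.02309798]), np.float64(0.0008023642275093369), 10)
wrist
tall top 0.1242 ring (array([ 0.39663278, -0.20774277,  0.02242052]), np.float64(0.001169272270948613), 554)
mid top 0.1045 ring (array([ 0.39593887, -0.28386476,  0.02235852]), np.float64(0.0011064411880531864), 779)
short top 0.1057 ring (array([ 0.54154634, -0.39337442,  0.02237932]), np.float64(0.0010751811749592716), 494)
```

>>> {"name": "step_arm", "arguments": {
  "targets": [
    [0,0,-2,0,0,0,0.72],
    [0,0,-3,0,0,0,0.72],
    [0,0,-3.3,0,0,0,0.72],
    [0,0,-3.3,0,0,0,0.72],
    [0,0,-2.5,0,0,0,0.72]
  ]
}}

```text
time: 71.02
position: [0.5406, -0.3927, 0.0768]
tool_rot: [0.27, -3.128, -0.002]
ft_force: [-0.7, -0.6, -0.3]
grip_width: 0.723
grip_force: 0.0
```

>>> {"name": "step_arm", "arguments": {
  "targets": [
    [0,0,-1.2,0,0,0,0.72],
    [0,0,0,0,0,0,0.65],
    [0,0,0,0,0,0,0.5],
    [0,0,0,0,0,0,0.4],
    [0,0,0,0,0,0,0.4]
  ]
}}

```text
time: 71.43
position: [0.5429, -0.3925, 0.0698]
tool_rot: [-0.271, 3.128, -0.001]
ft_force: [-1.6, 1.5, 2.3]
grip_width: 0.552
grip_force: 40.0
```

>>> {"name": "step_arm", "arguments": {
  "targets": [
    [0,0,0,0,0,0,0.4],
    [0,0,0,0,0,0,0.4],
    [0,0,0,0,0,0,0.4],
    [0,0,0,0,0,0,0.4],
    [0,0,0,0,0,0,0.4]
  ]
}}

```text
time: 71.85
position: [0.5429, -0.3924, 0.0697]
tool_rot: [-0.271, 3.128, -0.001]
ft_force: [-1.7, 3.1, 5.8]
grip_width: 0.547
grip_force: 40.0
```

>>> {"name": "step_arm", "arguments": {
  "targets": [
    [0,0,1.5,0,0,0,0.4],
    [0,0,2.5,0,0,0,0.4],
    [0,0,3,0,0,0,0.4],
    [0,0,3,0,0,0,0.4],
    [0,0,2.5,0,0,0,0.4]
  ]
}}

```text
time: 72.27
position: [0.5415, -0.3938, 0.1952]
tool_rot: [-0.269, 3.129, -0.003]
ft_force: [0.8, -0.4, -4.2]
grip_width: 0.552
grip_force: 40.0
```

>>> {"name": "step_arm", "arguments": {
  "targets": [
    [-1,0.2,2,0,0,0,0.4],
    [-2.5,0.6,0,0,0,0,0.4],
    [-3,0.8,0,0,0,0,0.4],
    [-3,0.9,0,0,0,0,0.4],
    [-3,0.9,0,0,0,0,0.4]
  ]
}}

```text
time: 72.68
position: [0.415, -0.3589, 0.2124]
tool_rot: [0.27, -3.129, -0.0]
ft_force: [-0.8, 1.1, -2.1]
grip_width: 0.55
grip_force: 40.0
```

>>> {"name": "step_arm", "arguments": {
  "targets": [
    [-1.6,0.4,0,0,0,0,0.4],
    [-0.4,0.1,0,0,0,0,0.4],
    [0,0,0,0,0,0,0.4],
    [0,0,0,0,0,0,0.4],
    [0,0,0,0,0,0,0.4]
  ]
}}

```text
time: 73.1
position: [0.398, -0.3542, 0.2132]
tool_rot: [-0.272, 3.128, -0.001]
ft_force: [-0.2, 0.7, -4.0]
grip_width: 0.548
grip_force: 40.0
```

>>> {"name": "step_arm", "arguments": {
  "targets": [
    [0,0,0,0,0,0,0.4],
    [0,0,0,0,0,0,0.4],
    [0,0,0,0,0,0,0.4],
    [0,0,0,0,0,0,0.4],
    [0,0,0,0,0,0,0.4]
  ]
}}

```text
time: 73.52
position: [0.397, -0.3539, 0.2125]
tool_rot: [-0.271, 3.13, 0.001]
ft_force: [0.1, -0.0, -4.1]
grip_width: 0.549
grip_force: 40.0
```

>>> {"name": "step_arm", "arguments": {
  "targets": [
    [0,0,-2,0,0,0,0.4],
    [0,0,-3,0,0,0,0.4],
    [0,0,-3.3,0,0,0,0.4],
    [0,0,-3.3,0,0,0,0.4],
    [0,0,-2.5,0,0,0,0.4]
  ]
}}

```text
time: 73.93
position: [0.3956, -0.3535, 0.069]
tool_rot: [0.27, -3.129, -0.003]
ft_force: [-0.5, 0.0, -4.1]
grip_width: 0.551
grip_force: 40.0
```

>>> {"name": "step_arm", "arguments": {
  "targets": [
    [0,0,-1.3,0,0,0,0.4],
    [0,0,-0.4,0,0,0,0.4],
    [0,0,0,0,0,0,0.4],
    [0,0,0,0,0,0,0.4],
    [0,0,0,0,0,0,0.4]
  ]
}}

```text
time: 74.35
position: [0.3979, -0.355, 0.0564]
tool_rot: [-0.27, 3.128, -0.004]
ft_force: [0.6, -0.6, -4.6]
grip_width: 0.549
grip_force: 40.0
```

>>> {"name": "step_arm", "arguments": {
  "targets": [
    [0,0,0,0,0,0,0.4],
    [0,0,0,0,0,0,0.4],
    [0,0,0,0,0,0,0.4],
    [0,0,0,0,0,0,0.4],
    [0,0,0,0,0,0,0.4]
  ]
}}

```text
time: 74.77
position: [0.3966, -0.3542, 0.0548]
tool_rot: [-0.27, 3.13, -0.0]
ft_force: [-0.3, 0.5, -4.1]
grip_width: 0.552
grip_force: 40.0
```

>>> {"name": "step_arm", "arguments": {
  "targets": [
    [0,0,-0.35,0,0,0,0.4],
    [0,0,-0.25,0,0,0,0.4],
    [0,0,0,0,0,0,0.4],
    [0,0,0,0,0,0,0.4],
    [0,0,0,0,0,0,0.4]
  ]
}}

```text
time: 75.18
position: [0.3967, -0.3541, 0.0487]
tool_rot: [0.27, -3.13, 0.0]
ft_force: [-2.2, 0.8, 0.7]
grip_width: 0.55
grip_force: 40.0
```

>>> {"name": "step_arm", "arguments": {
  "targets": [
    [0,0,0,0,0,0,0.58],
    [0,0,0,0,0,0,0.62],
    [0,0,0,0,0,0,0.64],
    [0,0,0,0,0,0,0.64],
    [0,0,0.5,0,0,0,0.64]
  ]
}}

```text
time: 75.6
position: [0.3963, -0.3537, 0.0531]
tool_rot: [0.271, -3.13, -0.002]
ft_force: [-0.6, 0.6, 0.8]
grip_width: 0.638
grip_force: 0.0
```

>>> {"name": "step_arm", "arguments": {
  "targets": [
    [0,0,2,0,0,0,0.64],
    [0,0,3,0,0,0,0.64],
    [0,0,3.3,0,0,0,0.64],
    [0,0,3.3,0,0,0,0.64],
    [0,0,3,0,0,0,0.64]
  ]
}}

```text
time: 76.02
position: [0.3971, -0.3538, 0.2019]
tool_rot: [-0.272, 3.129, -0.001]
ft_force: [0.7, -1.3, -0.4]
grip_width: 0.642
grip_force: 0.0
```

>>> {"name": "step_arm", "arguments": {
  "targets": [
    [0,-1.5,1.5,0,0,0,0.64],
    [0,-3,1.5,0,0,0,0.64],
    [0,-3.3,1.5,0,0,0,0.64],
    [0,-3.3,1,0,0,0,0.64],
    [0,-3,0,0,0,0,0.64]
  ]
}}

```text
time: 76.43
position: [0.397, -0.498, 0.2575]
tool_rot: [-0.268, 3.128, -0.006]
ft_force: [0.4, -0.8, 0.6]
grip_width: 0.644
grip_force: 0.0
```

>>> {"name": "step_arm", "arguments": {
  "targets": [
    [0,0,0,0,0,0,0.64],
    [0,0,0,0,0,0,0.64],
    [0,0,0,0,0,0,0.64],
    [0,0,0,0,0,0,0.64],
    [0,0,0,0,0,0,0.64]
  ]
}}

```text
time: 76.85
position: [0.3972, -0.4936, 0.255]
tool_rot: [0.274, -3.129, 0.001]
ft_force: [-0.6, 0.8, -1.1]
grip_width: 0.641
grip_force: 0.0
```

```bash
python3 - <<'E'
from h import *
s=ctrl.get_state();print(s["position"],s["ft_force"])
for n in("top","wrist"):
    P,ok,im=look(n,"end_"+n);print(n);cans(P,ok,dict(tall=(.397,-.207,.124),mid=(.396,-.283,.104),short=(.397,-.354,.084)));brush(P,ok)
E
```

```text
[ 0.39722297 -0.49363044  0.25500342] [-0.62020772  0.75835304 -1.06571638]
top
tall top 0.1256 ring (array([ 0.39674846, -0.20690875,  0.02238306]), np.float64(0.000977133481285058), 65)
mid top 0.1064 ring (array([ 0.3957983 , -0.28315592,  0.02239259]), np.float64(0.0010763933562022508), 58)
short top 0.086 ring (array([ 0.39593327, -0.35466627,  0.02242918]), np.float64(0.0009847835447366518), 58)
top face 0.19589108642931338 [ 0.49282167 -0.10814294  0.19507343] [ 0.49208483 -0.10806944  0.19673497] 39
pot (array([ 0.49292091, -0.1072409 ,  0.02301983]), np.float64(0.001163377125866304), 68)
wrist
tall top 0.124 ring (array([ 0.39621114, -0.2076059 ,  0.02258712]), np.float64(0.0012304498599007487), 198)
mid top 0.1044 ring (array([ 0.39539487, -0.28409405,  0.02239789]), np.float64(0.0011172362855867168), 430)
short top 0.0846 ring (array([ 0.3953959 , -0.35560521,  0.02243203]), np.float64(0.0011228354053200175), 367)
```

View pics/end_top.png

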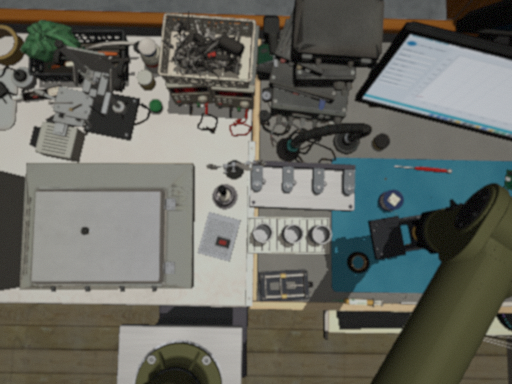

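The top view shows all three cans upright in the tray at (261,235), (291,235) and (319,235), and the brush standing in its pot at (224,196). The reel at (390,200) and tape at (358,263) haven't moved, and the arm is clear.

```bash
python3 -c "
from bench import ctrl
print(ctrl.close_job())"
```

```text
the job is handed in; nothing more can be done
None
```

I seated all three cans and scrubbed them tallest to shortest, returned the brush to its pot, stood the cans upright in the drying tray and handed the job in; no verdict came back.

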